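# Pack the column-change caddy

## Task

Pack the kit for changing the chromatography column into the caddy: the short column lying in the long trough, the small bottle standing in the smaller round nest, the tub standing in the larger round nest and the timer lying face up in the square nest, each right down on the floor of its pocket. The long column and the large bottle do not belong to the kit: leave them where they are, and leave everything released and at rest.

Things in the scene. Friction and masses are not known exactly. Their poses are not given: they have to be found in the camera images.
- short_column: the shorter of two thin steel columns lying on the bench: a straight rod 136 mm long, 16 mm over the end nuts, 14 mm high, with a 10 mm barrel between them. Origin: middle of its length, at its underside; its y axis runs along the rod. Grasp it across the barrel at the middle. The end nuts are square; it is to keep the side that is up.
- long_column: the longer column, a look-alike that stays: 186 mm long, otherwise like the short one. Origin: middle of its length, at its underside; y along the rod.
- small_bottle: the smaller of two white screw-cap laboratory bottles: 56 mm diameter, 103 mm high, standing upright; the cap, 42 mm in diameter, is the top 24 mm. Origin: centre of its underside, z up. Grasp it across the cap or the body.
- big_bottle: the larger screw-cap bottle, a look-alike that stays: 69 mm diameter, 141 mm high. Origin: centre of its underside, z up.
- tub: a squat round tub of filters (nothing opens): body 60 mm in diameter, with a lid 64 mm in diameter over its top 13 mm, 58 mm high in all. Origin: centre of its underside, z up. Grasp it across the lid or the body.
- bench_timer: a flat rectangular digital timer lying face up: 58 mm along its x, 65 mm along its y, 20 mm high. Origin: centre of its underside, z up. Grasp it across the 58 mm.
- trough: the caddy's long pocket: a fixed grey insert 66 x 200 x 10 mm high with a pocket 50 mm wide (x), 164 mm long (y), 7 mm deep. Origin: centre of its underside, 5 mm above the bench; floor 3 mm and rim 10 mm above the origin. The short column lies in it along y, either way round. The nests stand in a row along y, in any order, 84 mm from the trough's centre line towards its +x.
- nest_small: the caddy's smaller round nest, for the small bottle: a fixed grey insert 92 x 92 x 10 mm high with a round pocket 72 mm across, 7 mm deep. Origin, floor and rim as for the trough. The caddy round all inserts is a fixed shallow aluminium tray 174 x 296 mm, walls 4 mm thick and 20 mm high, with a wire handle 15 mm out and up to 15 mm high at each end; nest centres are 95 mm apart.
- nest_large: the caddy's larger round nest, for the tub: a fixed grey insert 92 x 92 x 10 mm high with a round pocket 82 mm across, 7 mm deep. Origin: centre of its underside, 5 mm above the bench; floor 3 mm and rim 10 mm above the origin.
- nest_square: the caddy's square nest, for the timer: a fixed grey insert 92 x 92 x 10 mm high with a pocket 80 x 80 mm, 7 mm deep, sides along its x and y axes. Origin: centre of its underside, 5 mm above the bench; floor 3 mm and rim 10 mm above the origin. The timer fits with its sides parallel to the pocket's, at any quarter turn.
There are look-alikes about, which are no part of the job. What is shaped like the bench_timer but orange is not meant.

How it is judged:
At the end, for the whole second after the job is handed in: Short column flat in the trough (within 30 mm and 0.3 rad), small bottle in the smaller round nest (11 mm), tub in the larger (12 mm), timer face up in the square one (15 mm): on the pocket floors within 3 mm, upright, at rest. Long column and large bottle within 30 mm of their starts (horizontal distance between short_column and trough below 0.03 m and z of short_column in the frame of trough below 0.006 m and angle between the y axis of short_column and the y axis of trough, either way round below 0.3 rad and angle between short_column's own y axis and vertical between 1.5 and 1.64 rad and horizontal distance between small_bottle and nest_small below 0.011 m and z of small_bottle in the frame of nest_small below 0.006 m and angle between each of small_bottle, tub, bench_timer's own z axis and vertical below 0.08 rad and horizontal distance between tub and nest_large below 0.012 m and z of tub in the frame of nest_large below 0.006 m and horizontal distance between bench_timer and nest_square below 0.015 m and z of bench_timer in the frame of nest_square below 0.006 m and distance of each of long_column, big_bottle from where it was at the start of the episode below 0.03 m and linear speed of each of short_column, small_bottle, tub, bench_timer below 0.02 m/s); the robot touches nothing.
It fails at once if the long column or the large bottle is moved more than 30 mm or the bottle tipped (distance of any of long_column, big_bottle from where it was at the start of the episode above 0.03 m or angle between big_bottle's own z axis and vertical above 0.5 rad).
It also fails if it takes over 128 s, if anything falls off the work surface, if the arm or the gripper's body presses on something with over 40 N, if the wrist force passes 120 N, or if a joint passes its speed limit or range.

## Robot

A 7-joint arm with a two-finger parallel gripper is mounted at the origin on the work surface; the furniture and walls round the work are solid. World frame = base frame: x ahead of the robot, y to its left, z up, the work surface at z = 0. Lengths are in m, angles in rad, forces in N, time in s.
With the tool pointing down it reaches from about 0.35 to 0.9 m from the base axis. Payload 19.9 kg.
Tool frame: the origin (TCP) lies midway between the tips of the shut fingers; the grasp point (between the pads) lies 19 mm behind it (env.hold_point_z is the distance from the TCP to the grasp point, in m); z points along the fingers, y is the direction in which the jaws open and shut (so a half turn about z gives the same grasp; the last joint's range is limited). The gripper opens to 94 mm and grips with 3 to 60 N. Pads are 16 mm wide; open, the fingers measure 119 mm over their backs; the gripper's body (75 mm by 177 mm) begins 78 mm behind the grasp point.
Start: joints at [1.296, 0.417, -0.01, 1.614, 0.005, 1.111, -0.053], TCP at [0.145, -0.608, 0.205] pointing down, gripper open.
Joint ranges: [-2.81, 2.81], [-0.39, 2.02], [-1.27, 1.25], [0.06, 2.57], [-1.19, 4.33], [0.19, 2], [-2.82, 2.82]. Speed limits (rad/s): [1.89, 1.89, 2.39, 2.39, 3.01, 3.01, 3.01].

## Interface

Orientations are given as a rotation vector (axis times angle).
In Python, from plant import env gives the robot as it stands.
- The arm moves only by the tool arm_command, never from a script. Its argument "targets" is a list of rows, each a list of 7 numbers: the turn, a rotation vector about the tool's x, y, z in rad, then the shift along the tool's x, y, z in mm, then the opening, from 0 (shut) to 1 (fully open). In form: [[wx, wy, wz, tx, ty, tz, gripper], ...]. A call has 1 to 5 rows; each row is the pose to reach, as a shift and turn from the pose commanded when the call began, along the tool's axes at that moment; what a row does not reach only later rows make up. A row lasts 1/12 s, in which the tool goes at most 41.7 mm and 7.16 degrees, less where a joint would pass 70% of its speed; a pose out of reach is approached as far as the arm can. A call with a gripper value outside its range is refused whole. The fingers move at their own pace and stop on an object; "grip_force" is the grip in N (left out, the last holds). Time passes only in rows, so rows that repeat a pose let the fingers close. It gives the time, the measured TCP pose, the force and the opening at its end, in the units of the state.
- env.read_state(): the state, without advancing time (a new reading comes with each control period).
- env.capture(name): name is "scene" or "top" or "wrist"; returns a dict with "frame" (480x640x3 uint8, red, green, blue), "fx", "fy", "cx", "cy" (pixels), "R" (3x3) and "t" (3): a world point X has camera coordinates R X + t. Camera axes: x right, y down, z forward; pixel columns grow to the right and rows downward; lengths in m; the calibration is good to about 2 mm. A picture is of the moment at which its call begins. There is no depth.
- env.finish_job(): hands the job in, once; it reports no verdict.
The state is a dict: "time": time; "joint_pos": joint angles; "joint_vel": joint speeds; "tau": joint torques, N m; "tool_pos": TCP position; "orientation": TCP orientation; "contact_force": force on the tool from outside, world axes, zero at the start; "moment": the same for the moment, N m; "opening": opening from 0.0 (shut) to 1.0 (fully open).
Only numpy, scipy, OpenCV 4.12 (cv2) and the standard library are available. Lean on these libraries where they do the work, as an engineer would, in place of code of your own. Each camera call takes 0.05 s, during which the arm holds its last target.

## Working session

There is one attempt and no reset: what is moved stays moved. The work goes in short steps, Python scripts to look and compute and a tool call to move; the robot and the scene stay as the last step left them, time stands still between calls to the robot, and variables do not carry over. Pictures are saved under pics/ and viewed, and the job is handed in when it is done.

Besides the shell and the picture viewer there is one more tool, called after "Request:" as a command line: name --pt "numbers of a row" for each row, then --argument value for the rest. arm_command: Moves the arm, as the interface text tells. Its arguments: {"type":"object","properties":{"targets":{"type":"array"},"grip_force":{"type":"number"}},"required":["targets"]}

```bash
ls; mkdir -p pics; python3 - <<'E'
from plant import env
import cv2,numpy as np
for n in ["scene","top","wrist"]:
    c=env.capture(n); cv2.imwrite(f"pics/{n}0.png",c["frame"][:,:,::-1])
    print(n,c["fx"],c["fy"],c["cx"],c["cy"],np.round(c["R"],4).tolist(),np.round(c["t"],4).tolist())
s=env.read_state(); print(s, env.hold_point_z)
E
```

```text
pics
scene 446.5478321361083 446.5478321361083 317.90538101957065 236.4882745785274 [[-0.9871, -0.1604, 0.003], [-0.1369, 0.8323, -0.5372], [0.0836, -0.5306, -0.8435]] [0.4682, 0.2571, 1.0885]
top 562.7190986851022 562.7190986851022 325.904929054018 240.40504012728292 [[-0.0139, -0.9997, -0.018], [-0.9921, 0.0161, -0.1248], [0.1251, 0.0161, -0.992]] [-0.1803, 0.5394, 1.4133]
wrist 414.0077217592998 414.0077217592998 317.67817719637793 238.45330845549933 [[0.2304, -0.9731, 0.0001], [-0.9366, -0.2217, 0.2712], [-0.2639, -0.0626, -0.9625]] [-0.6248, -0.0265, 0.3908]
{'time': 0.15, 'joint_pos': array([ 1.29551188,  0.41783947, -0.01032131,  1.61403859,  0.00472101,
        1.1107149 , -0.05300616]), 'joint_vel': array([ 0.00042104, -0.00046031, -0.00138076, -0.00184332,  0.00010619,
        0.00011695, -0.00145148]), 'tau': array([ 9.18948426e-04, -8.51533270e+01,  6.39477745e-01, -4.26134491e+01,
       -4.87568253e-02,  1.71974930e-02,  7.52022197e-05]), 'tool_pos': array([ 0.14471381, -0.60770665,  0.20496616]), 'orientation': array([-3.11920010e+00, -3.66323636e-01,  3.20911109e-04]), 'contact_force': array([ 0.07141778, -0.66419194, -0.86710706]), 'moment': array([-0.03077719, -0.00198023,  0.00287639]), 'opening': 0.9953178396027583} 0.0188
```

View pics/scene0.png

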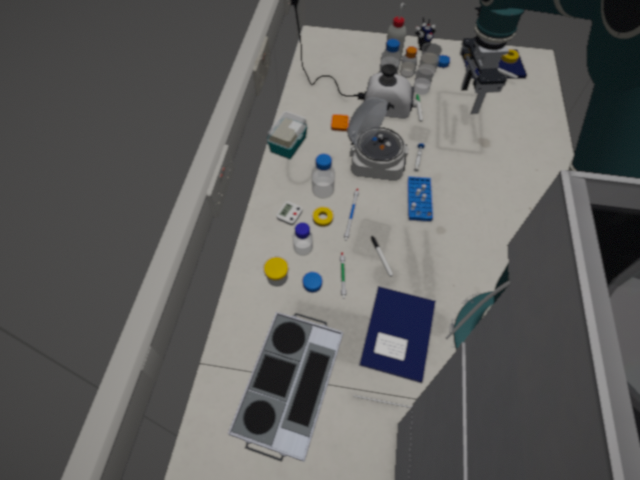

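View pics/top0.png

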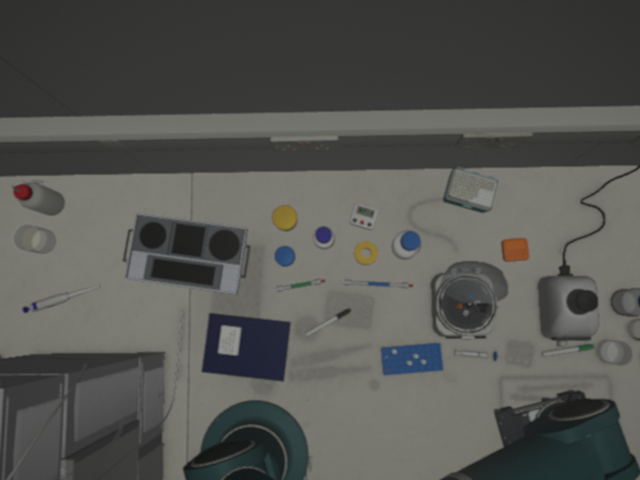

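View pics/wrist0.png

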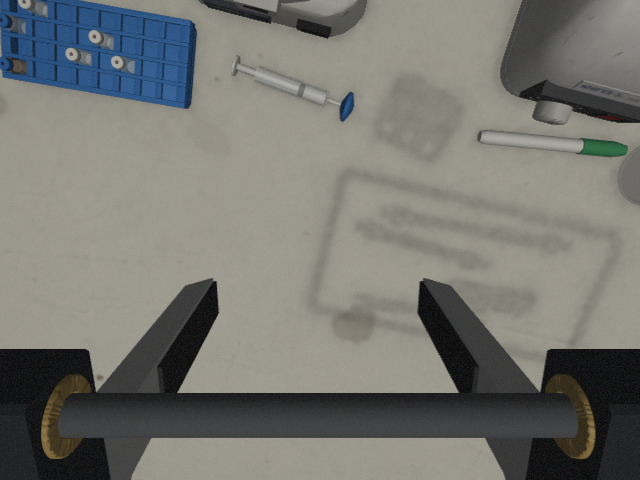

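```bash
cat > h.py <<'E'
from plant import env
import cv2,numpy as np
def ray(c,u,v,z):
    d=c["R"].T@np.array([(u-c["cx"])/c["fx"],(v-c["cy"])/c["fy"],1]); o=-c["R"].T@c["t"]
    return o+d*(z-o[2])/d[2]
def proj(c,X):
    p=c["R"]@np.array(X)+c["t"]; return p[:2]/p[2]*c["fx"]+[c["cx"],c["cy"]]
def crop(c,x0,y0,x1,y1,s,name):
    f=c["frame"][y0:y1,x0:x1,::-1]; cv2.imwrite(name,cv2.resize(f,None,fx=s,fy=s,interpolation=cv2.INTER_CUBIC))
def st():
    s=env.read_state();print(round(s["time"],2),np.round(s["tool_pos"],4),np.round(s["orientation"],3),np.round(s["joint_pos"],3),np.round(s["contact_force"],1),round(s["opening"],3))
E
python3 - <<'E'
from h import *
c=env.capture("top")
crop(c,115,195,255,300,5,"pics/t_caddy.png")
crop(c,265,190,425,310,5,"pics/t_obj.png")
E
```

```text
(no output)
```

View pics/t_caddy.png

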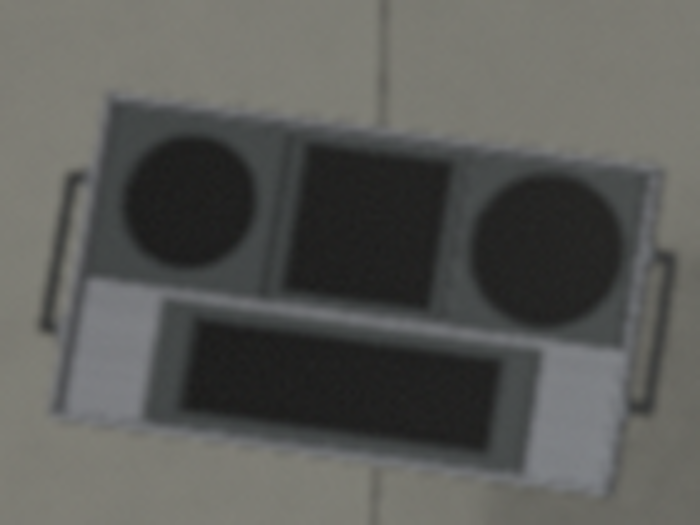

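View pics/t_obj.png

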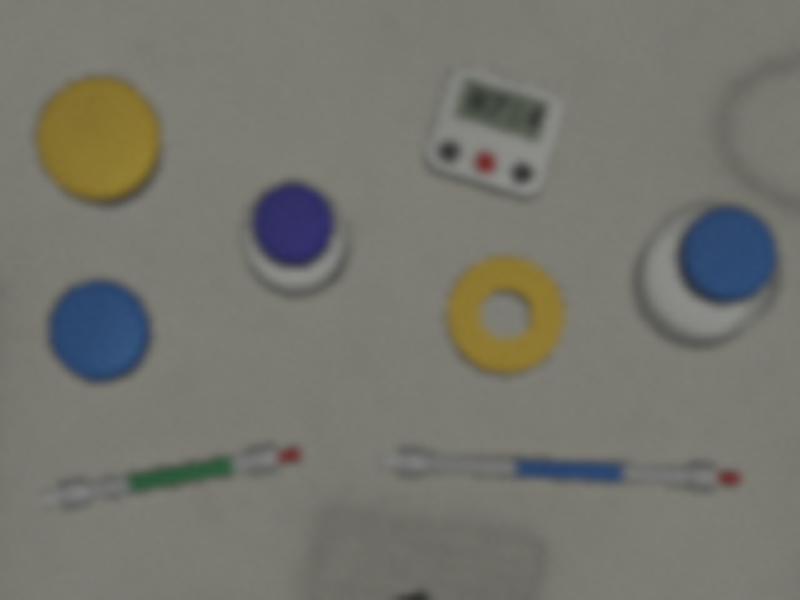

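```bash
python3 - <<'E'
from h import *
c=env.capture("top")
K=lambda p:(115+p[0]/5-.4,195+p[1]/5-.4)
O=lambda p:(265+p[0]/5-.4,190+p[1]/5-.4)
print("cam",-c["R"].T@c["t"])
C=[ray(c,*K(p),.02) for p in [(108,98),(658,170),(612,492),(55,412)]]
print("corners",np.round(C,4).tolist(),[round(np.linalg.norm(C[i]-C[i-1]),4) for i in range(4)],np.mean(C,0))
for n,p,z in [("small",(190,202),.013),("sq",(368,229),.013),("large",(547,250),.013),("trough",(341,385),.013)]:
    print(n,ray(c,*K(p),z))
for n,a,b in [("trough axis",(194,365),(494,405))]:
    A,B=ray(c,*K(a),.013),ray(c,*K(b),.013);print(n,A,B)
P={"tub top":((100,139),.058),"sb cap":((293,224),.103),"sb base~":((298,248),.0),"big cap":((728,255),.141),"col mid":((172,478),.012),"col L":((45,500),.007),"col R":((300,455),.007),"lcL":((388,462),.007),"lcR":((742,479),.007),"green":((181,474),.012),
"tim tl":((450,68),.02),"tim tr":((563,97),.02),"tim br":((540,198),.01),"tim bl":((427,168),.01),"bluedisc":((100,330),.0)}
for n,(p,z) in P.items(): print(n,np.round(ray(c,*O(p),z),4))
E
```

```text
cam [ 0.35583753 -0.21166345  1.46606051]
corners [[0.6154, 0.3082, 0.02], [0.5725, 0.0189, 0.02], [0.4057, 0.042, 0.02], [0.4512, 0.3311, 0.02]] [np.float64(0.1659), np.float64(0.2925), np.float64(0.1683), np.float64(0.2927)] [0.51121285 0.17506602 0.02      ]
small [0.56066325 0.26592559 0.013     ]
sq [0.54487535 0.171968   0.013     ]
large [0.53230618 0.0779578  0.013     ]
trough [0.46341043 0.18468632 0.013     ]
trough axis [0.47499803 0.26171646 0.013     ] [0.45181828 0.10481676 0.013     ]
tub top [ 0.5939 -0.0848  0.058 ]
sb cap [ 0.5426 -0.1831  0.103 ]
sb base~ [ 0.5439 -0.1834  0.    ]
big cap [ 0.5192 -0.3897  0.141 ]
col mid [ 0.4238 -0.117   0.012 ]
col L [ 0.4136 -0.0507  0.007 ]
col R [ 0.4349 -0.1831  0.007 ]
lcL [ 0.4306 -0.2287  0.007 ]
lcR [ 0.4191 -0.4111  0.007 ]
green [ 0.4257 -0.1217  0.012 ]
tim tl [ 0.6348 -0.2645  0.02  ]
tim tr [ 0.6184 -0.3229  0.02  ]
tim br [ 0.5669 -0.3104  0.01  ]
tim bl [ 0.5838 -0.2517  0.01  ]
bluedisc [ 0.5023 -0.0791  0.    ]
```

```bash
cat >> h.py <<'E'
from scipy.spatial.transform import Rotation as Rt
def go(x,y,z,head):
    s=env.read_state(); R0=Rt.from_rotvec(s["orientation"]); h=np.radians(head)
    yv=np.array([np.cos(h),np.sin(h),0]); zv=np.array([0,0,-1.]); 
    R1=Rt.from_matrix(np.column_stack([np.cross(yv,zv),yv,zv]))
    w=(R0.inv()*R1).as_rotvec(); d=R0.inv().apply(np.array([x,y,z])-s["tool_pos"])*1000
    print("turn",np.round(w,3),"shift",np.round(d,1),"rows",round(np.linalg.norm(d)/41.7,1),round(np.degrees(np.linalg.norm(w))/7.16,1))
E
python3 - <<'E'
from h import *
st(); go(.60,-.288,.30,-14.5)
E
```

```text
0.25 [ 0.1448 -0.6078  0.2052] [-3.12  -0.366  0.   ] [ 1.296  0.418 -0.01   1.614  0.005  1.111 -0.053] [-0.8  0.   1. ] 0.998
turn [-1.000e-03 -0.000e+00 -1.084e+00] shift [ 517.  -205.7  -94.7] rows 13.5 8.7
```

Request:
arm_command --pt "0 0 0 0 0 -40 1" --pt "0 0 0 10 -5 -80 1" --pt "0 0 -0.12 50 -20 -100 1" --pt "0 0 -0.24 90 -36 -100 1" --pt "0 0 -0.36 130 -52 -100 1"

```text
time: 0.67
tool_pos: [0.2538, -0.5313, 0.307]
orientation: [3.0, 0.925, 0.0]
contact_force: [0.1, -1.0, -1.1]
opening: 0.999
```

```bash
python3 - <<'E'
from h import *
st(); go(.60,-.288,.30,-14.5)
E
```

```text
0.67 [ 0.2538 -0.5313  0.307 ] [3.    0.925 0.   ] [ 1.173  0.278 -0.125  1.576  0.036  1.287  0.07 ] [ 0.1 -1.  -1.1] 0.999
turn [ 0.002  0.001 -0.719] shift [423.1  -6.1   6.7] rows 10.1 5.8
```

Request:
arm_command --pt "0 0 -0.12 40 -1 0 1" --pt "0 0 -0.24 80 -2 0 1" --pt "0 0 -0.36 120 -3 0 1" --pt "0 0 -0.48 160 -4 0 1" --pt "0 0 -0.6 200 -5 0 1"

```text
time: 1.08
tool_pos: [0.417, -0.4143, 0.3055]
orientation: [2.593, 1.773, -0.0]
contact_force: [0.9, -0.5, 0.8]
opening: 1.0
```

```bash
python3 - <<'E'
from h import *
st(); go(.60,-.288,.25,-14.5)
E
```

```text
1.08 [ 0.417  -0.4143  0.3055] [ 2.593  1.773 -0.   ] [ 0.979  0.291 -0.313  1.573  0.092  1.292  0.281] [ 0.9 -0.5  0.8] 1.0
turn [ 0.     0.    -0.118] shift [184.1 124.7  55.5] rows 5.5 0.9
```

Request:
arm_command --pt "0 0 -0.06 33 23 5 1" --pt "0 0 -0.12 67 46 10 1" --pt "0 0 -0.12 101 69 20 1" --pt "0 0 -0.12 135 92 30 1" --pt "0 0 -0.12 168 114 40 1"

```text
time: 1.5
tool_pos: [0.5847, -0.3005, 0.2651]
orientation: [2.488, 1.918, 0.0]
contact_force: [0.2, -0.6, -0.0]
opening: 1.002
```

Request:
arm_command --pt "0 0 0 8 5 10 1" --pt "0 0 0 8 5 12 1"

```text
time: 1.67
tool_pos: [0.592, -0.2914, 0.2511]
orientation: [-2.48, -1.923, -0.0]
contact_force: [0.3, -0.3, 0.1]
opening: 1.0
```

```bash
python3 - <<'E'
from h import *
st(); go(.60,-.288,.25,-14.5)
c=env.capture("wrist"); cv2.imwrite("pics/w1.png",c["frame"][:,:,::-1])
for X in [(.6,-.288,.02),(.5426,-.183,.103),(.594,-.085,.058)]: print(proj(c,X))
print(-c["R"].T@c["t"])
E
```

```text
1.67 [ 0.592  -0.2914  0.2511] [-2.48  -1.923 -0.   ] [ 0.687  0.475 -0.394  1.452  0.184  1.253  0.022] [ 0.3 -0.3  0.1] 1.0
turn [-0.002 -0.002  0.001] shift [5.3 6.9 1.1] rows 0.2 0.0
[324.46809323 198.71240404]
[217.48454018 103.38448738]
[254.08520135 -38.19095609]
[ 0.61277232 -0.21547567  0.4297289 ]
```

View pics/w1.png

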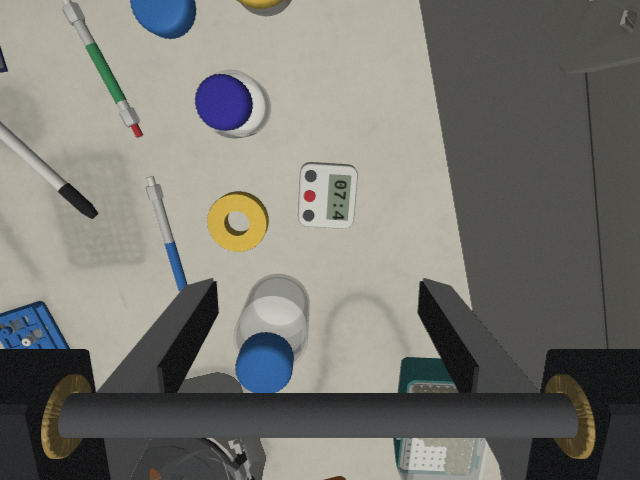

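```bash
python3 - <<'E'
from h import *
c=env.capture("wrist"); crop(c,285,145,375,245,6,"pics/w1c.png")
C=[ray(c,*p,.02) for p in [(303,162),(357,165),(354,228),(299,224)]]
print(np.round(C,4),np.mean(C,0)); 
for i in range(4):
    d=C[i]-C[i-1]; print(np.linalg.norm(d),np.degrees(np.arctan2(d[1],d[0])))
print(ray(c,224,102,.103), ray(c,267,362,.141))
E
```

```text
[[ 0.5872 -0.2502  0.02  ]
 [ 0.6376 -0.2663  0.02  ]
 [ 0.6201 -0.3276  0.02  ]
 [ 0.5669 -0.3094  0.02  ]] [ 0.60296157 -0.28836532  0.02      ]
0.06259268970708763 71.05891163770468
0.052986403326836976 -17.784709244973165
0.06371378274247703 -105.93886533474443
0.0563126137014191 161.0952205993313
[ 0.54633397 -0.18556075  0.103     ] [ 0.5257144  -0.38438153  0.141     ]
```

View pics/w1c.png

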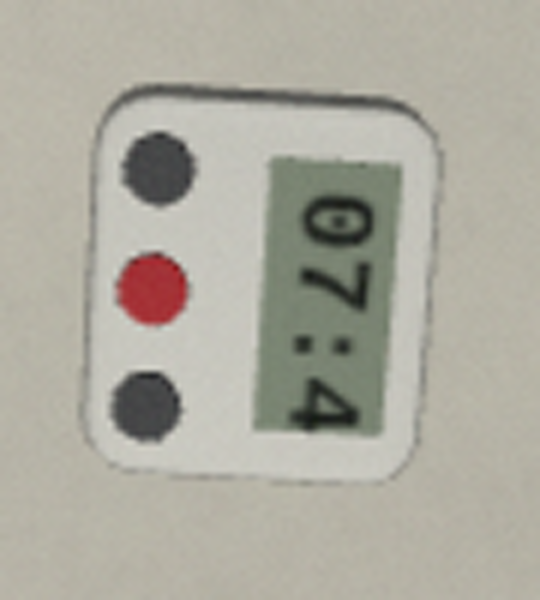

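```bash
python3 - <<'E'
from h import *
go(.603,-.288,.012,-17)
E
```

```text
turn [-0.001 -0.     0.04 ] shift [ 10.4  11.3 240.7] rows 5.8 0.3
```

Request:
arm_command --pt "0 0 0.02 5 5 40 1" --pt "0 0 0.04 10 11 80 1" --pt "0 0 0.04 10 11 120 1" --pt "0 0 0.04 10 11 160 1" --pt "0 0 0.04 10 11 195 1"

```text
time: 2.18
tool_pos: [0.602, -0.2901, 0.057]
orientation: [2.527, 1.865, -0.001]
contact_force: [1.1, -0.6, -0.6]
opening: 1.0
```

```bash
python3 - <<'E'
from h import *
st();go(.603,-.288,.012,-17)
c=env.capture("wrist"); cv2.imwrite("pics/w2.png",c["frame"][:,:,::-1])
E
```

```text
2.18 [ 0.602  -0.2901  0.057 ] [ 2.527e+00  1.865e+00 -1.000e-03] [ 0.639  0.676 -0.34   1.597  0.267  0.915 -0.094] [ 1.1 -0.6 -0.6] 1.0
turn [-0.     0.001 -0.002] shift [ 2.3  0.3 45. ] rows 1.1 0.0
```

View pics/w2.png

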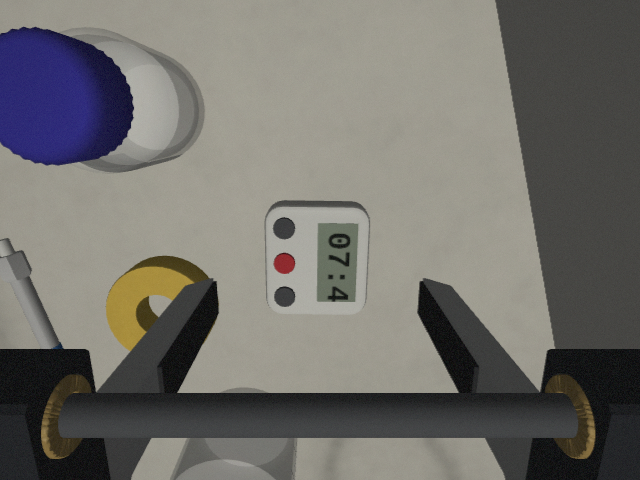

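Request:
arm_command --pt "0 0 0 2 0 5 0.79" --pt "0 0 0 2 0 10 0.79" --pt "0 0 0 2 0 10 0.79"

```text
time: 2.48
tool_pos: [0.6046, -0.2873, 0.0503]
orientation: [2.525, 1.866, 0.002]
contact_force: [-0.7, -0.0, -0.6]
opening: 0.825
```

Request:
arm_command --pt "0 0 0 0 0 17 0.79" --pt "0 0 0 0 0 34 0.79" --pt "0 0 0 0 0 35 0.79"

```text
time: 2.73
tool_pos: [0.6035, -0.2868, 0.0132]
orientation: [-2.526, -1.868, 0.001]
contact_force: [0.1, -0.3, -0.3]
opening: 0.79
```

Request:
arm_command --pt "0 0 0 0 0 0 0.5" --pt "0 0 0 0 0 0 0.5" --pt "0 0 0 0 0 0 0.5" --pt "0 0 0 0 0 0 0.5" --pt "0 0 0 0 0 0 0.5" --grip_force 25

```text
time: 3.15
tool_pos: [0.6048, -0.2869, 0.0152]
orientation: [2.524, 1.867, 0.001]
contact_force: [-1.3, 1.2, 9.0]
opening: 0.608
```

Request:
arm_command --pt "0 0 0 0 0 -20 0.5" --pt "0 0 0 0 0 -60 0.5" --pt "0 0 0 0 0 -100 0.5" --pt "0 0 0 0 0 -140 0.5" --pt "0 0 0 0 0 -160 0.5"

```text
time: 3.57
tool_pos: [0.6054, -0.2869, 0.1796]
orientation: [2.521, 1.865, 0.005]
contact_force: [-0.4, 0.6, 0.0]
opening: 0.612
```

```bash
python3 - <<'E'
from h import *
st();go(.545,.172,.20,-8.6)
c=env.capture("wrist"); cv2.imwrite("pics/w3.png",c["frame"][:,:,::-1])
E
```

```text
3.57 [ 0.6054 -0.2869  0.1796] [2.521 1.865 0.005] [ 0.658  0.544 -0.376  1.511  0.213  1.12  -0.058] [-0.4  0.6  0. ] 0.612
turn [ 0.006  0.001 -0.147] shift [ 421.1 -191.9  -21.8] rows 11.1 1.2
```

View pics/w3.png

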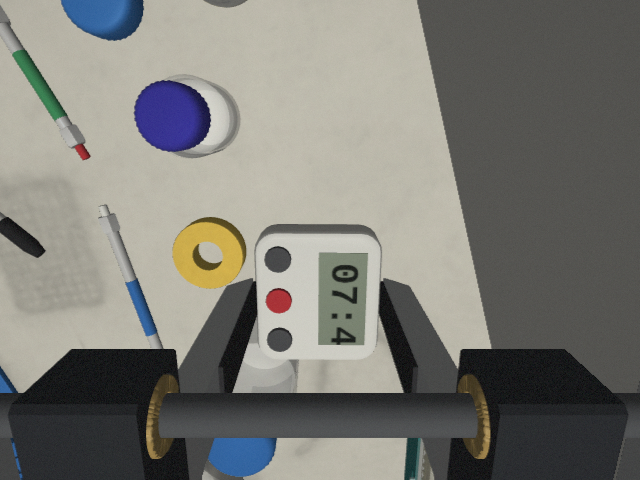

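```bash
python3 - <<'E'
from h import *
c=env.capture("wrist"); s=env.read_state(); z=s["tool_pos"][2]+.006
C=[ray(c,*p,z) for p in [(257,233),(380,233),(378,358),(258,358)]]
R0=Rt.from_rotvec(s["orientation"])
print(np.round(R0.inv().apply(np.array(C)-s["tool_pos"])*1000,1))
m=np.mean(C,0);print(m)
c2=env.capture("top"); print(proj(c2,s["tool_pos"])); crop(c2,320,170,440,260,6,"pics/t3.png")
E
```

```text
[[ 32.3 -25.2  -6.2]
 [ 32.1  28.8  -5.8]
 [-30.1  30.3  -5.7]
 [-29.7 -27.3  -6.2]]
[ 0.60768323 -0.28658021  0.18487007]
[366.88680236 202.26545782]
```

View pics/t3.png

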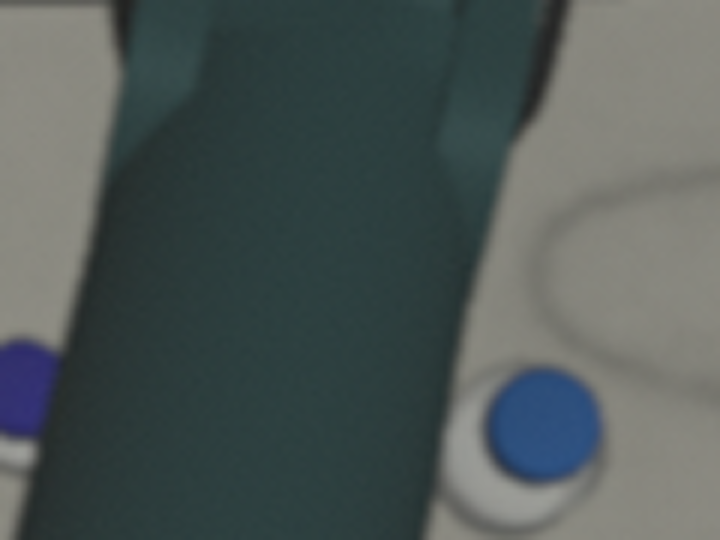

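Request:
arm_command --pt "0 0 -0.03 36 -17 -10 0.5" --pt "0 0 -0.06 72 -33 -20 0.5" --pt "0 0 -0.09 108 -50 -20 0.5" --pt "0 0 -0.12 145 -66 -20 0.5" --pt "0 0 -0.147 181 -83 -20 0.5"

```text
time: 4.13
tool_pos: [0.5765, -0.0873, 0.1927]
orientation: [-2.379, -2.05, 0.001]
contact_force: [1.5, 0.1, -0.5]
opening: 0.61
```

```bash
python3 - <<'E'
from h import *
st();go(.545,.172,.20,-8.6)
E
```

```text
4.13 [ 0.5765 -0.0873  0.1927] [-2.379e+00 -2.050e+00  1.000e-03] [ 0.474  0.394 -0.48   1.721  0.203  1.077 -0.22 ] [ 1.5  0.1 -0.5] 0.61
turn [-0.001  0.     0.002] shift [251.8 -69.5  -7.2] rows 6.3 0.0
```

Request:
arm_command --pt "0 0 0 38 -10 0 0.5" --pt "0 0 0 76 -21 0 0.5" --pt "0 0 0 114 -31 0 0.5" --pt "0 0 0 152 -42 0 0.5" --pt "0 0 0 160 -44 0 0.5"

```text
time: 4.55
tool_pos: [0.556, 0.0824, 0.193]
orientation: [-2.373, -2.056, -0.001]
contact_force: [-1.0, 1.0, -0.5]
opening: 0.605
```

```bash
python3 - <<'E'
from h import *
st();go(.545,.172,.20,-8.6)
c=env.capture("wrist"); cv2.imwrite("pics/w4.png",c["frame"][:,:,::-1])
E
```

```text
4.55 [0.556  0.0824 0.193 ] [-2.373e+00 -2.056e+00 -1.000e-03] [ 0.241  0.366 -0.549  1.771  0.213  1.065 -0.526] [-1.   1.  -0.5] 0.605
turn [-0.001 -0.002  0.007] shift [ 87.1 -23.6  -6.8] rows 2.2 0.1
```

View pics/w4.png

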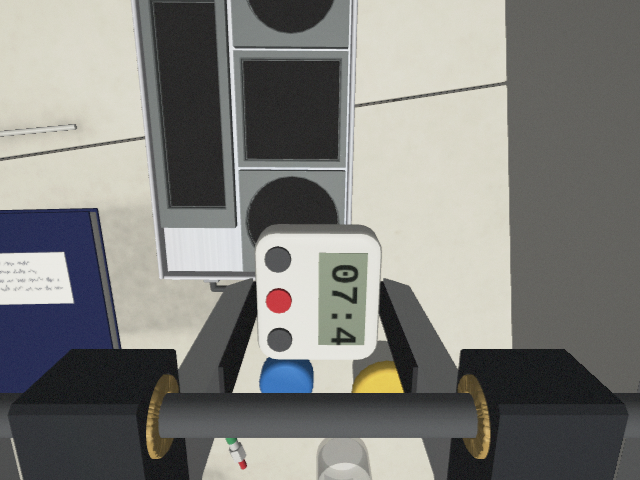

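```bash
python3 - <<'E'
from h import *
c=env.capture("wrist"); crop(c,130,0,370,240,2.4,"pics/w4c.png"); crop(c,225,40,360,175,4,"pics/w4d.png")
E
```

```text
(no output)
```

View pics/w4d.png

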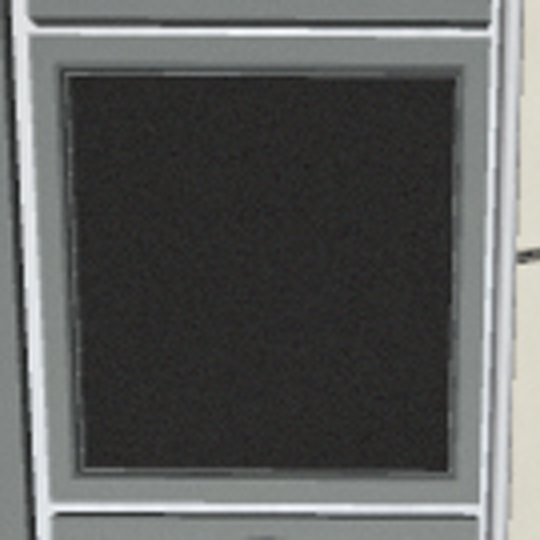

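```bash
python3 - <<'E'
from h import *
c=env.capture("wrist")
for z,P in [(.015,[(60,68),(463,68),(455,475),(75,475)]),(.008,[(70,80),(455,80),(448,470),(82,470)])]:
    C=[ray(c,225+p[0]/4-.4,40+p[1]/4-.4,z) for p in P]
    print(np.mean(C,0))
    for i in range(4):
        d=C[i]-C[i-1]; print(np.linalg.norm(d),np.degrees(np.arctan2(d[1],d[0])))
E
```

```text
[0.54831141 0.16944277 0.015     ]
0.0797910873242992 80.92505840481863
0.08017918976984119 -8.437811197540325
0.0797616723434792 -98.79284331909152
0.08057221602311725 171.58068694826665
[0.54789758 0.16910053 0.008     ]
0.07804415999298708 80.63830951479824
0.07824491556993086 -8.437298498215565
0.07801075647742374 -98.76013660944129
0.07906444838732644 171.58044495910292
```

```bash
python3 - <<'E'
from h import *
st();go(.547,.170,.024,-8.7)
E
```

```text
4.7 [0.5574 0.076  0.1927] [-2.379e+00 -2.050e+00  2.000e-03] [ 0.247  0.367 -0.544  1.77   0.214  1.065 -0.521] [ 0.2 -2.  -0.4] 0.611
turn [-0.001  0.     0.004] shift [ 91.4 -24.  168.7] rows 4.6 0.0
```

Request:
arm_command --pt "0 0 0 30 -8 0 0.5" --pt "0 0 0 60 -16 0 0.5" --pt "0 0 0 91 -24 30 0.5" --pt "0 0 0 91 -24 65 0.5" --pt "0 0 0 91 -24 100 0.5"

```text
time: 5.12
tool_pos: [0.5478, 0.1696, 0.0921]
orientation: [2.381, 2.05, 0.001]
contact_force: [1.4, -0.6, -0.7]
opening: 0.607
```

Request:
arm_command --pt "0 0 0 0 0 0 0.5" --pt "0 0 0 0 0 0 0.5"

```text
time: 5.28
tool_pos: [0.5473, 0.1676, 0.0926]
orientation: [-2.382, -2.046, 0.005]
contact_force: [-0.1, 0.2, 0.6]
opening: 0.607
```

```bash
python3 - <<'E'
from h import *
st();go(.547,.170,.024,-8.7)
c=env.capture("wrist"); cv2.imwrite("pics/w5.png",c["frame"][:,:,::-1])
c=env.capture("scene"); crop(c,200,280,380,460,3,"pics/s5.png")
E
```

```text
5.28 [0.5473 0.1676 0.0926] [-2.382 -2.046  0.005] [ 0.06   0.513 -0.528  1.826  0.322  0.892 -0.769] [-0.1  0.2  0.6] 0.607
turn [-0.003  0.001  0.   ] shift [ 2.4 -0.4 68.6] rows 1.6 0.0
```

View pics/w5.png

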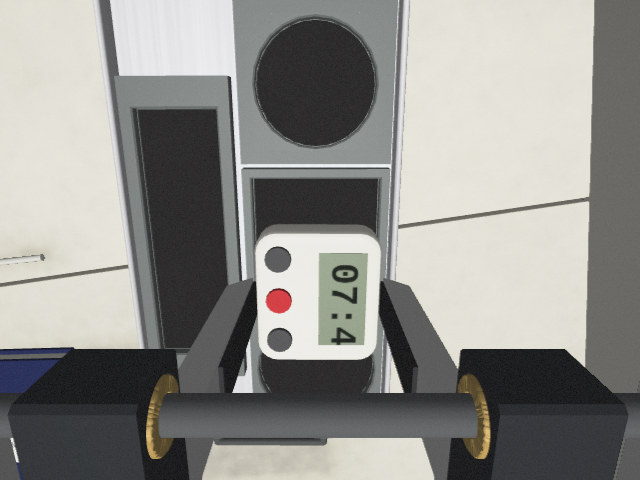

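View pics/s5.png

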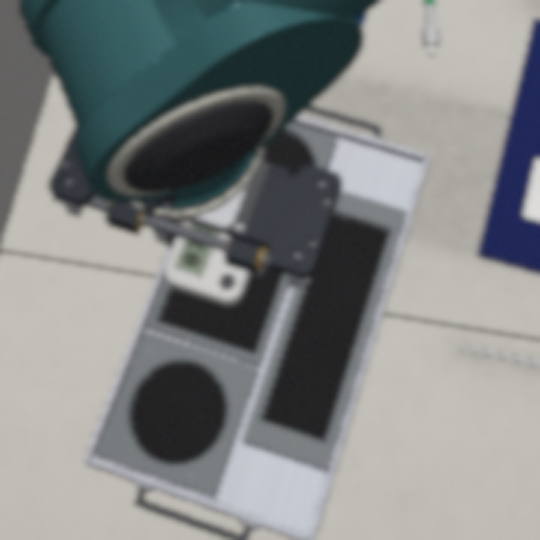

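```bash
python3 - <<'E'
from h import *
c=env.capture("wrist")
a,b=ray(c,247.5,176.5,.015),ray(c,389.5,176.5,.015); m=(a+b)/2; h=np.radians(81.3); print(a,b,np.linalg.norm(a-b),m-.04*np.array([np.cos(h),np.sin(h),0]))
n=ray(c,315.5,82,.0145);print("small",n, n-.095*np.array([np.cos(h),np.sin(h),0]))
# trough rim opening corners
for p in [(131,107),(219,107)]: print(ray(c,*p,.015))
E
```

```text
[0.513588  0.2207207 0.015    ] [0.60104461 0.20723224 0.015     ] 0.08849065976064079 [0.55126587 0.17443672 0.015     ]
small [0.56395986 0.26894387 0.0145    ] [0.54959008 0.17503695 0.0145    ]
[0.45316926 0.27180409 0.015     ]
[0.50496857 0.26382684 0.015     ]
```

```bash
python3 - <<'E'
from h import *
st()
c=env.capture("wrist"); crop(c,230,0,400,240,3.3,"pics/w5c.png")
E
```

```text
5.43 [0.5492 0.1687 0.0956] [2.382 2.046 0.004] [ 0.06   0.509 -0.529  1.824  0.322  0.892 -0.77 ] [ 0.5  0.6 -0.6] 0.612
```

View pics/w5c.png

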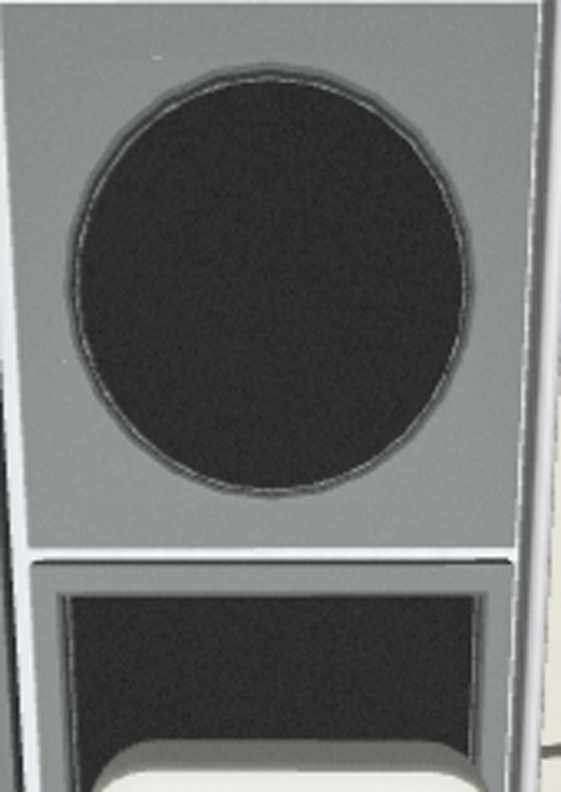

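```bash
python3 - <<'E'
from h import *
c=env.capture("wrist");st()
g=lambda u,v:ray(c,230+u/3.3-.35,v/3.3-.35,.015)
h=np.radians(81.3);q=np.array([np.cos(h),np.sin(h),0])
a,b=g(57,592),g(487,592); print(a,b,np.linalg.norm(a-b),(a+b)/2-.04*q)
T,B,L,R_=g(270,64),g(270,497),g(67,285),g(473,285); print(np.linalg.norm(T-B),np.linalg.norm(L-R_)); m=(T+B)/2;m2=(L+R_)/2;print(m,m2,m-.095*q)
E
```

```text
5.53 [0.5489 0.169  0.0954] [2.382 2.047 0.004] [ 0.06   0.509 -0.529  1.825  0.323  0.891 -0.77 ] [-0.2  0.7 -0.2] 0.606
[0.51306635 0.21951681 0.015     ] [0.59354833 0.20711956 0.015     ] 0.08143121222389312 [0.54725691 0.17377843 0.015     ]
0.07276276891750082 0.0724802536502484
[0.5613392  0.26673202 0.015     ] [0.56146311 0.26743464 0.015     ] [0.54696943 0.1728251  0.015     ]
```

```bash
python3 - <<'E'
from h import *
for i in range(3): env.capture("top"); go(.547,.172,.026,-8.7)
E
```

```text
turn [ 0.002 -0.001  0.001] shift [ 2.7 -2.3 69.1] rows 1.7 0.0
turn [ 0.002 -0.001  0.001] shift [ 2.7 -2.  68.8] rows 1.7 0.0
turn [ 0.001 -0.     0.001] shift [ 2.6 -1.8 68.5] rows 1.6 0.0
```

Request:
arm_command --pt "0 0 0 3 -2 20 0.5" --pt "0 0 0 3 -2 40 0.5" --pt "0 0 0 3 -2 58 0.5" --pt "0 0 0 3 -2 66 0.5" --pt "0 0 0 3 -2 68 0.5"

```text
time: 6.1
tool_pos: [0.5457, 0.1723, 0.0245]
orientation: [-2.381, -2.048, 0.002]
contact_force: [-0.2, 0.0, -0.3]
opening: 0.605
```

Request:
arm_command --pt "0 0 0 0 0 1 0.5" --pt "0 0 0 0 0 2 0.5"

```text
time: 6.27
tool_pos: [0.5468, 0.1728, 0.0244]
orientation: [2.381, 2.049, 0.002]
contact_force: [-0.2, 0.1, -1.0]
opening: 0.609
```

```bash
python3 - <<'E'
from h import *
c=env.capture("wrist"); cv2.imwrite("pics/w6.png",c["frame"][:,:,::-1])
st();go(.547,.172,.023,-8.7)
E
```

```text
6.32 [0.5468 0.1727 0.0243] [2.381e+00 2.048e+00 2.000e-03] [ 0.013  0.61  -0.481  1.86   0.393  0.766 -0.831] [-0.5 -0.4 -1.4] 0.612
turn [ 0.001 -0.001  0.002] shift [-0.7  0.3  1.3] rows 0.0 0.0
```

View pics/w6.png

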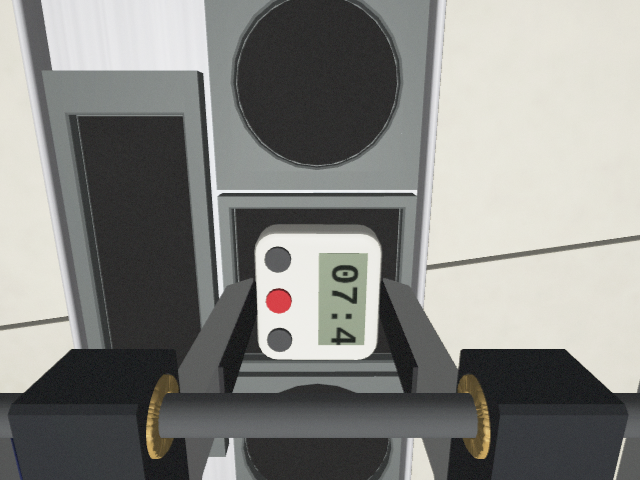

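Request:
arm_command --pt "0 0 0 0 0 1 0.5" --pt "0 0 0 0 0 2 0.5" --pt "0 0 0 0 0 2 0.5"

```text
time: 6.57
tool_pos: [0.5469, 0.1728, 0.0229]
orientation: [2.381, 2.048, 0.002]
contact_force: [-4.7, -1.7, 15.4]
opening: 0.609
```

Request:
arm_command --pt "0 0 0 0 0 -1 0.7" --pt "0 0 0 0 0 -1 0.7" --pt "0 0 0 0 0 -1 0.7"

```text
time: 6.82
tool_pos: [0.5465, 0.1725, 0.0229]
orientation: [2.382, 2.048, 0.001]
contact_force: [0.3, -0.6, -0.1]
opening: 0.697
```

Request:
arm_command --pt "0 0 0 0 0 -20 0.7" --pt "0 0 0 0 0 -60 0.7" --pt "0 0 0 0 0 -100 0.7" --pt "0 0 0 0 0 -140 0.9" --pt "0 0 0 0 0 -170 1"

```text
time: 7.23
tool_pos: [0.5465, 0.1729, 0.1958]
orientation: [2.381, 2.049, 0.003]
contact_force: [0.6, -0.7, -0.2]
opening: 0.804
```

```bash
python3 - <<'E'
from h import *
c=env.capture("wrist"); cv2.imwrite("pics/w7.png",c["frame"][:,:,::-1])
st();go(.548,-.1855,.20,0)
E
```

```text
7.28 [0.5485 0.1738 0.2007] [2.379 2.047 0.011] [ 0.1    0.383 -0.582  1.737  0.236  1.083 -0.708] [1.8 0.9 7.9] 0.849
turn [ 0.008 -0.003 -0.15 ] shift [-355.3   53.1   -0. ] rows 8.6 1.2
```

View pics/w7.png

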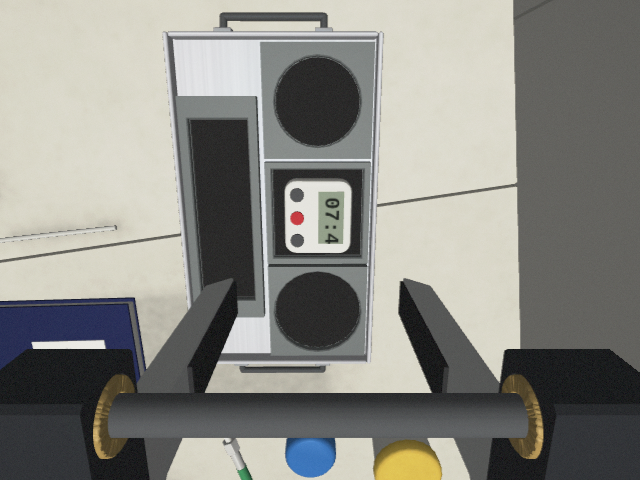

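Request:
arm_command --pt "0 0 -0.03 -40 5 -20 1" --pt "0 0 -0.06 -80 11 -40 1" --pt "0 0 -0.09 -120 17 -50 1" --pt "0 0 -0.12 -160 23 -50 1" --pt "0 0 -0.15 -200 29 -50 1"

```text
time: 7.7
tool_pos: [0.545, -0.0275, 0.2435]
orientation: [2.218, 2.222, 0.002]
contact_force: [0.6, 0.0, 0.1]
opening: 1.001
```

Request:
arm_command --pt "0 0 0 -38 0 0 1" --pt "0 0 0 -76 0 0 1" --pt "0 0 0 -114 0 0 1" --pt "0 0 0 -150 0 0 1" --pt "0 0 0 -150 0 0 1"

```text
time: 8.12
tool_pos: [0.5438, -0.1833, 0.2419]
orientation: [2.23, 2.212, -0.003]
contact_force: [-0.8, 0.2, -0.9]
opening: 0.997
```

Request:
arm_command --pt "0 0 0 0 0 0 1" --pt "0 0 0 0 0 0 1"

```text
time: 8.28
tool_pos: [0.545, -0.1749, 0.2423]
orientation: [-2.221, -2.221, -0.0]
contact_force: [0.7, 0.5, 0.8]
opening: 1.002
```

```bash
python3 - <<'E'
from h import *
c=env.capture("wrist"); cv2.imwrite("pics/w8.png",c["frame"][:,:,::-1])
st();go(.548,-.1855,.20,0); np.savez("w8.npz",R=c["R"],t=c["t"],fx=c["fx"],cx=c["cx"],cy=c["cy"])
E
```

```text
8.33 [ 0.5452 -0.1743  0.2425] [-2.220e+00 -2.223e+00 -1.000e-03] [ 0.632  0.324 -0.468  1.693  0.156  1.163  0.124] [-0.   0.5 -0.1] 1.003
turn [ 0.    -0.     0.001] shift [-11.2   2.8  42.5] rows 1.1 0.0
```

View pics/w8.png

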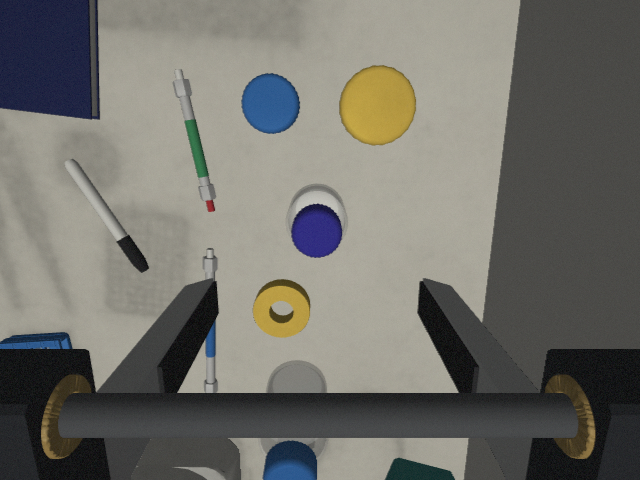

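```bash
python3 - <<'E'
from h import *
d=np.load("w8.npz"); c={k:d[k] for k in d.files}; c["fy"]=c["fx"]
for n,p,z in [("cap",(317,231),.103),("capL",(291.5,231),.1),("capR",(342.5,231),.1),("tub",(378,105),.058),("tubL",(340,104),.055),("tubR",(415.5,104),.055),("colA",(180,70),.007),("colB",(211,210),.007),("colnutA",(182.5,88),.012),("colnutB",(206.5,192),.012),("lcA",(209.5,250),.007)]: print(n,ray(c,*p,z).round(4))
E
```

```text
cap [ 0.5451 -0.1795  0.103 ]
capL [ 0.5247 -0.1802  0.1   ]
capR [ 0.5656 -0.1803  0.1   ]
tub [ 0.5961 -0.0826  0.058 ]
tubL [ 0.5645 -0.0817  0.055 ]
tubR [ 0.628  -0.0817  0.055 ]
colA [ 0.4175 -0.0495  0.007 ]
colB [ 0.4369 -0.1824  0.007 ]
colnutA [ 0.4199 -0.0656  0.012 ]
colnutB [ 0.4351 -0.1632  0.012 ]
lcA [ 0.4323 -0.2251  0.007 ]
```

```bash
python3 - <<'E'
from h import *
st();go(.545,-.182,.036,0)
E
```

```text
8.33 [ 0.5452 -0.1743  0.2425] [-2.220e+00 -2.223e+00 -1.000e-03] [ 0.632  0.324 -0.468  1.693  0.156  1.163  0.124] [-0.   0.5 -0.1] 1.003
turn [ 0.    -0.     0.001] shift [-7.800e+00 -2.000e-01  2.065e+02] rows 5.0 0.0
```

Request:
arm_command --pt "0 0 0 -8 0 30 1" --pt "0 0 0 -8 0 70 1" --pt "0 0 0 -8 0 110 1" --pt "0 0 0 -8 0 150 1" --pt "0 0 0 -8 0 185 1"

```text
time: 8.75
tool_pos: [0.5447, -0.1818, 0.0555]
orientation: [-2.219, -2.223, -0.0]
contact_force: [1.3, -0.1, -0.3]
opening: 1.002
```

Request:
arm_command --pt "0 0 0 0 0 20 1" --pt "0 0 0 0 0 21 0.4" --pt "0 0 0 0 0 21 0.4" --pt "0 0 0 0 0 21 0.4" --pt "0 0 0 0 0 21 0.4" --grip_force 25

```text
time: 9.17
tool_pos: [0.5462, -0.1835, 0.0384]
orientation: [2.219, 2.22, 0.002]
contact_force: [0.1, -0.1, 0.1]
opening: 0.749
```

Request:
arm_command --pt "0 0 0 0 0 0 0.4" --pt "0 0 0 0 0 0 0.4"

```text
time: 9.33
tool_pos: [0.5456, -0.1838, 0.0376]
orientation: [2.22, 2.22, 0.001]
contact_force: [-1.7, 0.0, 1.2]
opening: 0.609
```

Request:
arm_command --pt "0 0 0 0 0 0 0.4" --pt "0 0 0 0 0 -15 0.4" --pt "0 0 0 0 0 -50 0.4" --pt "0 0 0 0 0 -90 0.4" --pt "0 0 0 0 0 -130 0.4"

```text
time: 9.75
tool_pos: [0.5444, -0.1833, 0.1679]
orientation: [-2.22, -2.221, 0.0]
contact_force: [0.4, -0.5, -1.2]
opening: 0.582
```

```bash
python3 - <<'E'
from h import *
c=env.capture("wrist"); cv2.imwrite("pics/w9.png",c["frame"][:,:,::-1])
st();go(.5613,.2665,.20,-8.7)
E
```

```text
9.8 [ 0.5479 -0.184   0.176 ] [2.216 2.216 0.006] [ 0.631  0.394 -0.455  1.759  0.2    1.026  0.104] [ 4.6 -0.3  7.8] 0.58
turn [0.008 0.002 0.152] shift [450.4  13.8 -25.1] rows 10.8 1.2
```

View pics/w9.png

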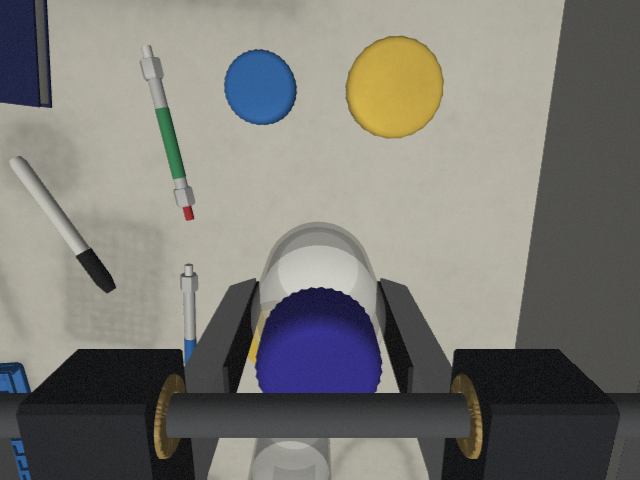

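Request:
arm_command --pt "0 0 0.03 40 1 -6 0.4" --pt "0 0 0.06 80 2 -12 0.4" --pt "0 0 0.09 120 3 -18 0.4" --pt "0 0 0.12 160 4 -24 0.4" --pt "0 0 0.152 200 6 -24 0.4"

```text
time: 10.22
tool_pos: [0.5511, 0.0181, 0.1918]
orientation: [2.385, 2.043, 0.002]
contact_force: [0.5, -0.2, -1.8]
opening: 0.578
```

```bash
python3 - <<'E'
from h import *
st();go(.5613,.2665,.20,-8.7)
E
```

```text
10.22 [0.5511 0.0181 0.1918] [2.385e+00 2.043e+00 2.000e-03] [ 0.33   0.34  -0.512  1.801  0.19   1.047 -0.407] [ 0.5 -0.2 -1.8] 0.578
turn [ 0.002  0.    -0.002] shift [247.  -28.   -8.3] rows 6.0 0.0
```

Request:
arm_command --pt "0 0 0 40 -4 0 0.4" --pt "0 0 0 80 -9 0 0.4" --pt "0 0 0 120 -14 0 0.4" --pt "0 0 0 160 -18 0 0.4" --pt "0 0 0 195 -22 0 0.4"

```text
time: 10.63
tool_pos: [0.5584, 0.2151, 0.1906]
orientation: [-2.383, -2.047, -0.001]
contact_force: [0.8, -0.1, -2.0]
opening: 0.582
```

Request:
arm_command --pt "0 0 0 25 -3 0 0.4" --pt "0 0 0 45 -5 0 0.4" --pt "0 0 0 50 -6 0 0.4" --pt "0 0 0 50 -6 0 0.4"

```text
time: 10.97
tool_pos: [0.5599, 0.2644, 0.1902]
orientation: [-2.381, -2.049, -0.0]
contact_force: [-0.3, -0.7, -2.0]
opening: 0.579
```

```bash
python3 - <<'E'
from h import *
c=env.capture("wrist"); cv2.imwrite("pics/w10.png",c["frame"][:,:,::-1])
st();go(.5613,.2665,.048,-8.7)
E
```

```text
11.02 [0.5603 0.2627 0.1902] [-2.383e+00 -2.047e+00  1.000e-03] [-0.07   0.478 -0.565  1.63   0.278  1.115 -0.859] [ 0.6  0.2 -0.8] 0.578
turn [-0.     0.     0.001] shift [  4.    0.5 142.2] rows 3.4 0.0
```

View pics/w10.png

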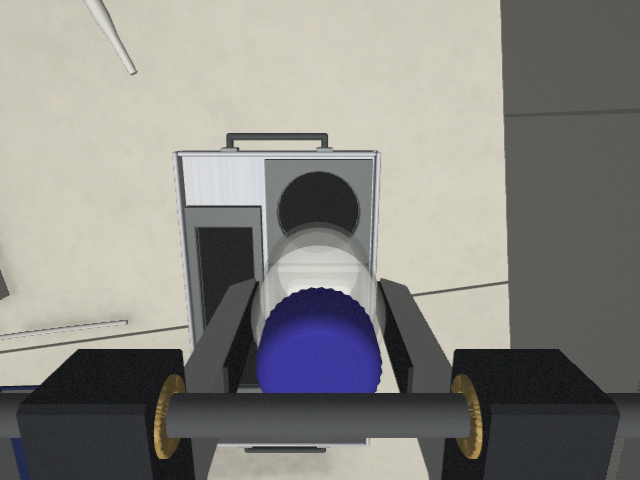

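Request:
arm_command --pt "0 0 0 2 0 35 0.4" --pt "0 0 0 3 0 70 0.4" --pt "0 0 0 3 0 105 0.4" --pt "0 0 0 3 0 130 0.4" --pt "0 0 0 3 0 136 0.4"

```text
time: 11.43
tool_pos: [0.5594, 0.2627, 0.0505]
orientation: [-2.385, -2.044, 0.009]
contact_force: [-0.7, 0.5, -1.9]
opening: 0.579
```

Request:
arm_command --pt "0 0 0 0 0 3 0.4" --pt "0 0 0 0 0 4 0.4" --pt "0 0 0 0 0 4 0.4"

```text
time: 11.68
tool_pos: [0.5619, 0.2657, 0.0521]
orientation: [2.384, 2.045, 0.003]
contact_force: [0.1, -0.3, -2.3]
opening: 0.585
```

```bash
python3 - <<'E'
from h import *
c=env.capture("wrist"); cv2.imwrite("pics/w11.png",c["frame"][:,:,::-1])
st();go(.5613,.2665,.046,-8.7)
E
```

```text
11.73 [0.5619 0.2659 0.0522] [2.384 2.045 0.003] [-0.124  0.64  -0.501  1.725  0.384  0.873 -0.943] [ 0.2  0.8 -1.6] 0.576
turn [ 0.002 -0.001 -0.001] shift [ 0.5 -0.7  6.2] rows 0.2 0.0
```

View pics/w11.png

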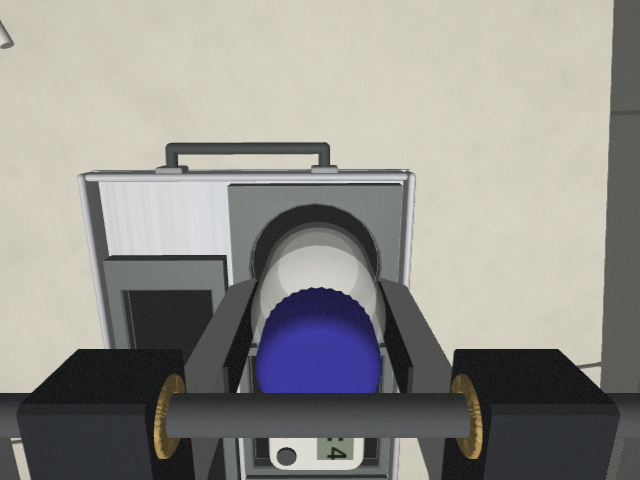

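```bash
python3 - <<'E'
from h import *
c=env.capture("wrist"); st()
h=np.radians(81.3);q=np.array([np.cos(h),np.sin(h),0])
T=ray(c,316,204.5,.015);print(T,T-.036*q, ray(c,251,258,.015),ray(c,381.5,258,.015))
E
```

```text
11.78 [0.5618 0.2659 0.0521] [2.384 2.045 0.003] [-0.124  0.64  -0.501  1.725  0.384  0.873 -0.944] [-0.3 -0.1 -0.9] 0.579
[0.567429   0.30233584 0.015     ] [0.56198361 0.26675006 0.015     ] [0.52759807 0.27837055 0.015     ] [0.59835417 0.26735354 0.015     ]
```

Nest at (0.562, 0.267), matches the tool at (0.562, 0.266). Lower to contact.

Request:
arm_command --pt "0 0 0 0 0 3 0.4" --pt "0 0 0 0 0 5 0.4" --pt "0 0 0 0 0 6 0.4" --pt "0 0 0 0 0 7 0.4" --pt "0 0 0 0 0 7 0.4"

```text
time: 12.2
tool_pos: [0.5614, 0.2661, 0.0451]
orientation: [2.383, 2.046, 0.002]
contact_force: [-7.5, -4.3, 23.4]
opening: 0.582
```

Request:
arm_command --pt "0 0 0 0 0 -1 0.85" --pt "0 0 0 0 0 -1 0.85" --pt "0 0 0 0 0 -1 0.85" --pt "0 0 0 0 0 -1 0.95"

```text
time: 12.53
tool_pos: [0.5609, 0.2658, 0.0444]
orientation: [-2.384, -2.046, -0.0]
contact_force: [-0.2, -0.7, 0.7]
opening: 0.826
```

Request:
arm_command --pt "0 0 0 0 0 -20 1" --pt "0 0 0 0 0 -60 1" --pt "0 0 0 0 0 -100 1" --pt "0 0 0 0 0 -140 1" --pt "0 0 0 0 0 -170 1"

```text
time: 12.95
tool_pos: [0.5611, 0.2662, 0.2178]
orientation: [2.383, 2.047, 0.003]
contact_force: [-0.4, -0.4, 1.0]
opening: 1.004
```

```bash
python3 - <<'E'
from h import *
c=env.capture("wrist"); cv2.imwrite("pics/w12.png",c["frame"][:,:,::-1])
st();go(.596,-.082,.22,0)
E
```

```text
13.0 [0.5629 0.2673 0.223 ] [2.382 2.045 0.012] [-0.067  0.451 -0.577  1.591  0.263  1.169 -0.852] [0.9 0.2 6.3] 0.998
turn [ 0.007 -0.004 -0.152] shift [-340.3   85.6    2. ] rows 8.4 1.2
```

View pics/w12.png

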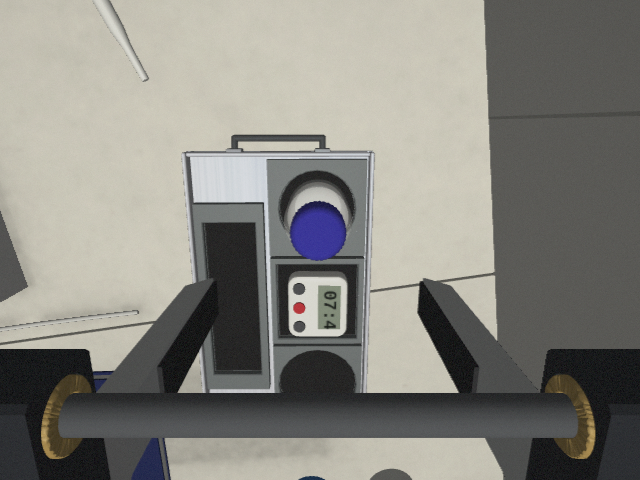

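Request:
arm_command --pt "0 0 -0.03 -40 10 0 1" --pt "0 0 -0.06 -80 20 0 1" --pt "0 0 -0.09 -120 30 0 1" --pt "0 0 -0.12 -160 40 0 1" --pt "0 0 -0.152 -200 50 0 1"

```text
time: 13.42
tool_pos: [0.5798, 0.0586, 0.2144]
orientation: [2.22, 2.223, -0.0]
contact_force: [0.8, 0.2, 0.3]
opening: 0.997
```

Request:
arm_command --pt "0 0 0 -38 8 0 1" --pt "0 0 0 -76 11 0 1" --pt "0 0 0 -110 14 0 1" --pt "0 0 0 -137 14 0 1" --pt "0 0 0 -137 14 0 1"

```text
time: 13.83
tool_pos: [0.5937, -0.0832, 0.2138]
orientation: [2.229, 2.213, -0.003]
contact_force: [-0.2, -0.5, -0.0]
opening: 1.002
```

Request:
arm_command --pt "0 0 0 0 0 30 1" --pt "0 0 0 0 0 60 1" --pt "0 0 0 0 0 80 1" --pt "0 0 0 0 0 80 1"

```text
time: 14.17
tool_pos: [0.5918, -0.0762, 0.1304]
orientation: [-2.218, -2.218, 0.005]
contact_force: [-0.6, 0.3, -1.2]
opening: 1.001
```

```bash
python3 - <<'E'
from h import *
c=env.capture("wrist"); cv2.imwrite("pics/w13.png",c["frame"][:,:,::-1])
st();go(.596,-.082,.034,0)
E
```

```text
14.22 [ 0.593  -0.0761  0.133 ] [-2.219 -2.22   0.003] [ 0.446  0.492 -0.486  1.735  0.267  0.984 -0.14 ] [ 0.1 -0.1  1. ] 0.999
turn [-0.003 -0.001  0.   ] shift [-6.   3.3 99. ] rows 2.4 0.0
```

View pics/w13.png

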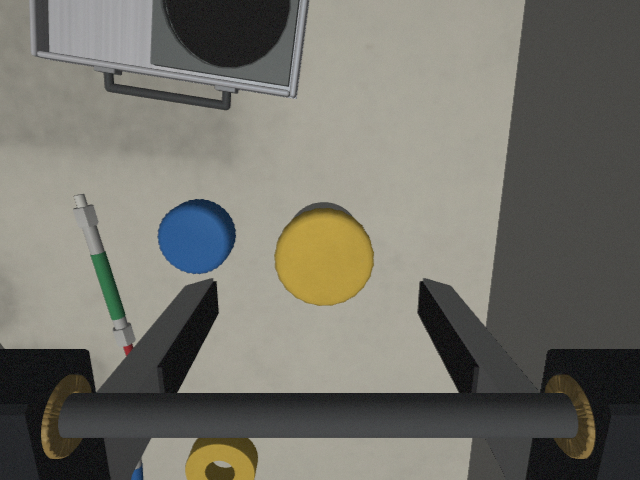

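```bash
python3 - <<'E'
from h import *
c=env.capture("wrist")
print(ray(c,324.5,257,.058),ray(c,275,257,.055),ray(c,374,257,.055), "blue",ray(c,234,236,.02),ray(c,234,236,.0))
st();p=ray(c,324.5,257,.058); go(p[0],p[1],.034,0)
E
```

```text
[ 0.59781756 -0.08103489  0.058     ] [ 0.56557998 -0.08203328  0.055     ] [ 0.63010554 -0.082019    0.055     ] blue [ 0.5321351  -0.07745869  0.02      ] [ 0.52786079 -0.08296018  0.        ]
14.27 [ 0.594  -0.0761  0.1347] [-2.22  -2.221  0.   ] [ 0.447  0.49  -0.486  1.733  0.267  0.985 -0.14 ] [0.1 0.7 0.8] 0.998
turn [-0.001 -0.     0.   ] shift [ -5.    3.9 100.7] rows 2.4 0.0
```

Request:
arm_command --pt "0 0 0 -5 4 30 1" --pt "0 0 0 -5 4 65 1" --pt "0 0 0 -5 4 95 1" --pt "0 0 0 -5 4 101 1" --pt "0 0 0 -5 4 101 1"

```text
time: 14.68
tool_pos: [0.5979, -0.0812, 0.0335]
orientation: [-2.22, -2.221, 0.001]
contact_force: [-0.8, -0.0, 1.1]
opening: 0.999
```

Request:
arm_command --pt "0 0 0 0 0 0 0.5" --pt "0 0 0 0 0 0 0.5" --pt "0 0 0 0 0 0 0.5" --pt "0 0 0 0 0 0 0.5" --pt "0 0 0 0 0 0 0.5" --grip_force 25

```text
time: 15.1
tool_pos: [0.5985, -0.0816, 0.0344]
orientation: [2.221, 2.221, 0.001]
contact_force: [2.3, -0.2, 8.4]
opening: 0.685
```

Request:
arm_command --pt "0 0 0 0 0 0 0.5" --pt "0 0 0 0 0 -15 0.5" --pt "0 0 0 0 0 -50 0.5" --pt "0 0 0 0 0 -90 0.5" --pt "0 0 0 0 0 -110 0.5"

```text
time: 15.52
tool_pos: [0.5993, -0.0813, 0.1478]
orientation: [2.219, 2.22, 0.004]
contact_force: [0.2, 0.9, -0.5]
opening: 0.684
```

```bash
python3 - <<'E'
from h import *
c=env.capture("wrist"); cv2.imwrite("pics/w14.png",c["frame"][:,:,::-1])
st();go(.5326,.078,.14,-8.7)
E
```

```text
15.57 [ 0.6006 -0.0814  0.1504] [2.217 2.217 0.007] [ 0.457  0.48  -0.492  1.708  0.262  1.011 -0.127] [ 1.8 -0.2  4.2] 0.685
turn [0.007 0.001 0.152] shift [159.4 -68.    9.7] rows 4.2 1.2
```

View pics/w14.png

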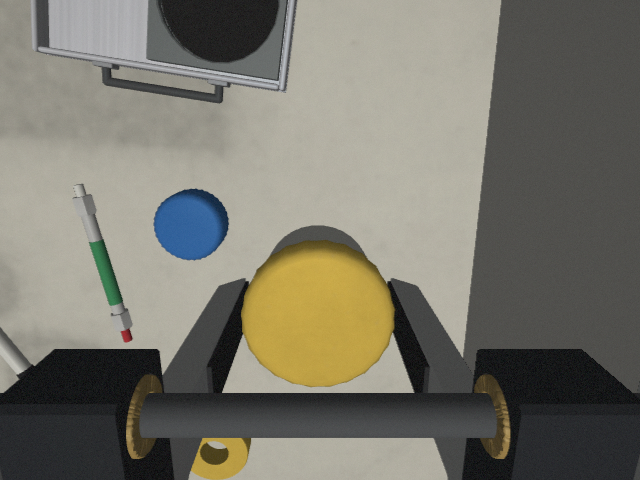

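Request:
arm_command --pt "0 0 0.03 35 -15 0 0.5" --pt "0 0 0.06 70 -30 0 0.5" --pt "0 0 0.09 105 -45 0 0.5" --pt "0 0 0.12 140 -60 0 0.5" --pt "0 0 0.152 159 -67 0 0.5"

```text
time: 15.98
tool_pos: [0.5291, 0.0814, 0.1439]
orientation: [-2.381, -2.048, -0.001]
contact_force: [0.3, 0.0, -0.2]
opening: 0.681
```

Request:
arm_command --pt "0 0 0 0 0 0 0.5" --pt "0 0 0 0 0 0 0.5" --pt "0 0 0 0 0 0 0.5"

```text
time: 16.23
tool_pos: [0.5314, 0.0767, 0.1436]
orientation: [2.384, 2.046, -0.0]
contact_force: [-0.7, -0.8, 0.2]
opening: 0.685
```

```bash
python3 - <<'E'
from h import *
st();go(.5326,.078,.052,-8.7)
E
```

```text
16.23 [0.5314 0.0767 0.1436] [ 2.384  2.046 -0.   ] [ 0.229  0.377 -0.524  1.88   0.23   0.944 -0.553] [-0.7 -0.8  0.2] 0.685
turn [ 0.  0. -0.] shift [ 1.5  0.9 91.6] rows 2.2 0.0
```

Request:
arm_command --pt "0 0 0 1 1 30 0.5" --pt "0 0 0 1 1 65 0.5" --pt "0 0 0 1 1 88 0.5" --pt "0 0 0 1 1 91 0.5" --pt "0 0 0 1 1 91 0.5"

```text
time: 16.65
tool_pos: [0.5318, 0.0774, 0.0517]
orientation: [-2.384, -2.044, 0.003]
contact_force: [0.3, 0.1, -0.1]
opening: 0.683
```

```bash
python3 - <<'E'
from h import *
c=env.capture("wrist"); cv2.imwrite("pics/w15.png",c["frame"][:,:,::-1])
st();go(.5326,.078,.044,-8.7)
E
```

```text
16.7 [0.5327 0.0778 0.053 ] [-2.384 -2.045  0.   ] [ 0.178  0.509 -0.473  1.936  0.324  0.771 -0.631] [-0.7 -0.2  0.6] 0.685
turn [-0.    -0.    -0.001] shift [ 0.2 -0.1  9. ] rows 0.2 0.0
```

View pics/w15.png

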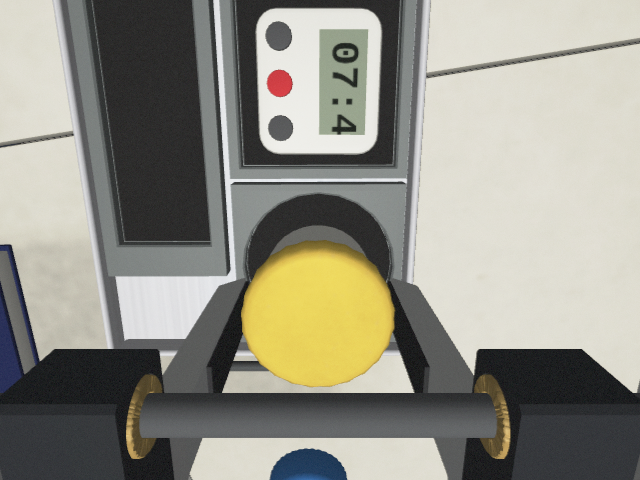

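Laterally aligned: pocket columns 246–392, tub centred at 318. Lower to contact.

Request:
arm_command --pt "0 0 0 0 0 5 0.5" --pt "0 0 0 0 0 9 0.5" --pt "0 0 0 0 0 10 0.5" --pt "0 0 0 0 0 10 0.5"

```text
time: 17.03
tool_pos: [0.5324, 0.0782, 0.0428]
orientation: [2.384, 2.046, 0.0]
contact_force: [0.6, 0.6, 0.1]
opening: 0.687
```

Request:
arm_command --pt "0 0 0 0 0 1 0.5" --pt "0 0 0 0 0 2 0.5" --pt "0 0 0 0 0 2 0.5"

```text
time: 17.28
tool_pos: [0.5325, 0.0786, 0.0417]
orientation: [2.383, 2.046, 0.001]
contact_force: [-6.0, -1.5, 20.2]
opening: 0.68
```

Request:
arm_command --pt "0 0 0 0 0 -1 0.9" --pt "0 0 0 0 0 -1 0.9" --pt "0 0 0 0 0 -1 0.95" --pt "0 0 0 0 0 -1 0.95"

```text
time: 17.62
tool_pos: [0.5322, 0.0783, 0.0415]
orientation: [-2.384, -2.046, -0.0]
contact_force: [0.5, -0.3, 0.3]
opening: 0.927
```

Request:
arm_command --pt "0 0 0 0 0 -20 1" --pt "0 0 0 0 0 -60 1" --pt "0 0 0 0 0 -100 1" --pt "0 0 0 0 0 -140 1" --pt "0 0 0 0 0 -150 1"

```text
time: 18.03
tool_pos: [0.5342, 0.0791, 0.1972]
orientation: [2.381, 2.044, 0.009]
contact_force: [0.8, 0.4, 0.1]
opening: 1.001
```

```bash
python3 - <<'E'
from h import *
c=env.capture("wrist"); cv2.imwrite("pics/w16.png",c["frame"][:,:,::-1])
st();go(.427,-.1155,.15,8.3)
E
```

```text
18.08 [0.5343 0.0788 0.1965] [2.381 2.044 0.008] [ 0.252  0.316 -0.549  1.826  0.19   1.045 -0.522] [ 1.  -0.1  2.2] 1.0
turn [ 0.007 -0.    -0.297] shift [-208.4  -76.9   45.7] rows 5.4 2.4
```

View pics/w16.png

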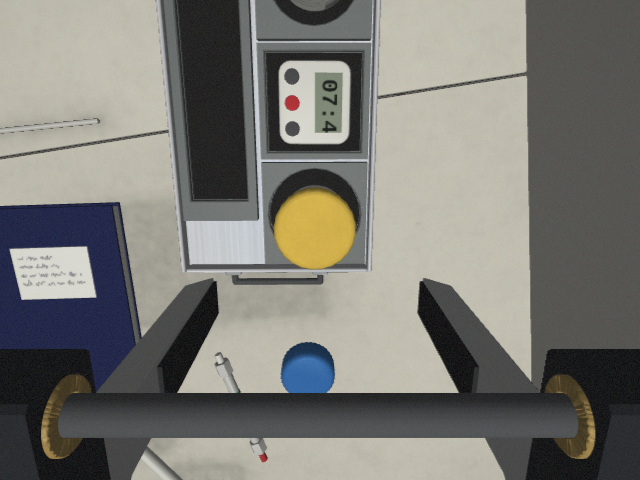

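Request:
arm_command --pt "0 0 -0.06 -38 -14 0 0.8" --pt "0 0 -0.12 -76 -28 0 0.6" --pt "0 0 -0.18 -114 -42 0 0.4" --pt "0 0 -0.24 -152 -56 0 0.4" --pt "0 0 -0.297 -190 -70 0 0.4"

```text
time: 18.5
tool_pos: [0.4327, -0.1003, 0.1909]
orientation: [-2.051, -2.379, 0.0]
contact_force: [1.9, -0.4, 0.5]
opening: 0.681
```

Request:
arm_command --pt "0 0 0 -18 -4 20 0.4" --pt "0 0 0 -18 -4 45 0.4" --pt "0 0 0 -18 -4 50 0.4" --pt "0 0 0 -18 -4 50 0.4"

```text
time: 18.83
tool_pos: [0.4319, -0.1166, 0.1401]
orientation: [-2.052, -2.374, 0.001]
contact_force: [-0.2, -0.3, 0.6]
opening: 0.414
```

```bash
python3 - <<'E'
from h import *
c=env.capture("wrist"); cv2.imwrite("pics/w17.png",c["frame"][:,:,::-1])
st();go(.427,-.1155,.003,8.3);np.savez("w8.npz",R=c["R"],t=c["t"],fx=c["fx"],cx=c["cx"],cy=c["cy"])
E
```

```text
18.88 [ 0.4328 -0.1164  0.1413] [-2.052 -2.376  0.   ] [ 0.631  0.214 -0.483  2.085  0.128  0.872  0.22 ] [1.  0.8 0.6] 0.405
turn [-0.001 -0.001  0.001] shift [  1.6  -5.4 138.3] rows 3.3 0.0
```

View pics/w17.png

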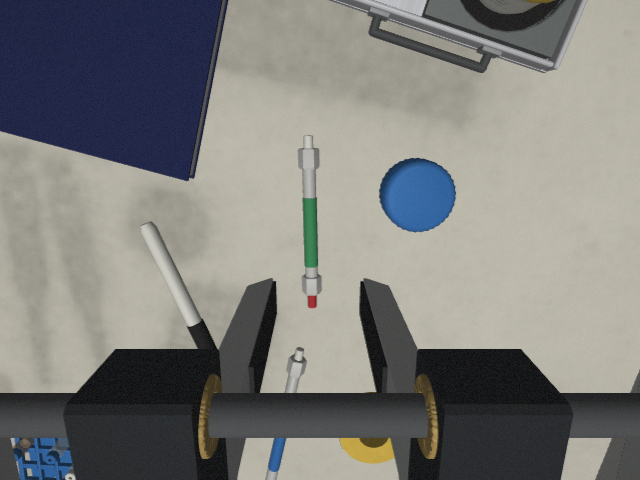

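```bash
python3 - <<'E'
from h import *
d=np.load("w8.npz"); c={k:d[k] for k in d.files}; c["fy"]=c["fx"]
a,b=ray(c,308,136,.007),ray(c,312,307,.007); dd=a-b; m=(a+b)/2
hd=np.degrees(np.arctan2(dd[1],dd[0]))-90
print(a,b,np.linalg.norm(dd),m,hd); go(m[0],m[1],.003,hd)
E
```

```text
[ 0.41523662 -0.0493506   0.007     ] [ 0.43716877 -0.18378226  0.007     ] 0.13620899741895545 [ 0.42620269 -0.11656643  0.007     ] 9.266013985131565
turn [-0.001 -0.001 -0.016] shift [  0.6  -6.3 138.3] rows 3.3 0.1
```

Request:
arm_command --pt "0 0 -0.016 1 -6 35 0.4" --pt "0 0 -0.016 1 -6 70 0.4" --pt "0 0 -0.016 1 -6 105 0.4" --pt "0 0 -0.016 1 -6 125 0.4" --pt "0 0 -0.016 1 -6 130 0.4"

```text
time: 19.3
tool_pos: [0.4261, -0.116, 0.0097]
orientation: [-2.032, -2.392, 0.001]
contact_force: [-0.4, -1.5, -0.0]
opening: 0.399
```

Request:
arm_command --pt "0 0 0 0 0 3 0.4" --pt "0 0 0 0 0 6 0.4" --pt "0 0 0 0 0 6 0.4"

```text
time: 19.55
tool_pos: [0.4278, -0.1172, 0.0065]
orientation: [2.034, 2.392, 0.001]
contact_force: [0.2, 0.2, 0.3]
opening: 0.401
```

```bash
python3 - <<'E'
from h import *
c=env.capture("wrist"); cv2.imwrite("pics/w18.png",c["frame"][:,:,::-1])
st();go(.4262,-.1166,.003,9.3)
E
```

```text
19.6 [ 0.4277 -0.1173  0.0066] [2.034e+00 2.392e+00 1.000e-03] [ 0.537  0.452 -0.393  2.182  0.32   0.56   0.067] [ 0.1  0.3 -0.4] 0.399
turn [ 0.002  0.001 -0.001] shift [ 0.9 -1.4  3.6] rows 0.1 0.0
```

View pics/w18.png

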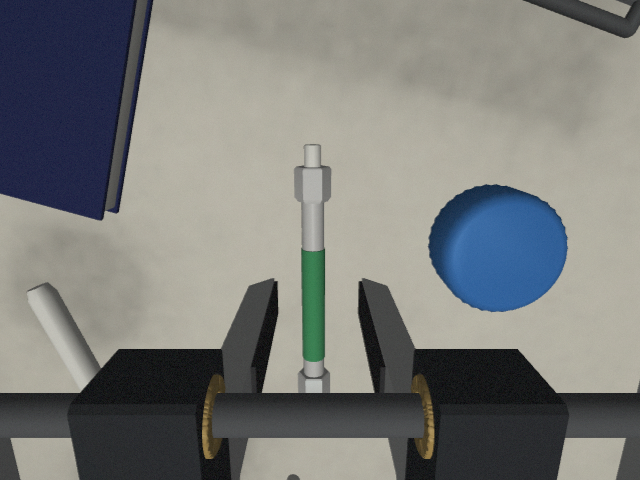

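Request:
arm_command --pt "0 0 0 1 -1 3 0.4" --pt "0 0 0 1 -1 3 0.2" --pt "0 0 0 1 -1 3 0.05" --pt "0 0 0 1 -1 3 0.05" --pt "0 0 0 1 -1 3 0.05" --grip_force 25

```text
time: 20.02
tool_pos: [0.4258, -0.1164, 0.0027]
orientation: [2.036, 2.393, 0.0]
contact_force: [-0.4, -0.5, -0.1]
opening: 0.152
```

Request:
arm_command --pt "0 0 0 0 0 0 0.05" --pt "0 0 0 0 0 0 0.05" --pt "0 0 0 0 0 0 0.05"

```text
time: 20.27
tool_pos: [0.4258, -0.1163, 0.0026]
orientation: [2.036, 2.393, 0.0]
contact_force: [-0.3, 0.0, 3.6]
opening: 0.101
```

Opening 0.101 ≈ 9.5 mm, so it holds the barrel. Lift.

Request:
arm_command --pt "0 0 0 0 0 -15 0.05" --pt "0 0 0 0 0 -50 0.05" --pt "0 0 0 0 0 -90 0.05" --pt "0 0 0 0 0 -110 0.05" --pt "0 0 0 0 0 -110 0.05"

```text
time: 20.68
tool_pos: [0.4276, -0.1168, 0.1163]
orientation: [2.032, 2.389, 0.003]
contact_force: [2.0, -0.5, -0.6]
opening: 0.093
```

```bash
python3 - <<'E'
from h import *
c=env.capture("wrist"); cv2.imwrite("pics/w19.png",c["frame"][:,:,::-1])
st();go(.464,.185,.11,-8.7)
E
```

```text
20.73 [ 0.4267 -0.1168  0.1142] [2.034e+00 2.390e+00 1.000e-03] [ 0.637  0.247 -0.492  2.125  0.163  0.801  0.205] [-0.1  0.5 -1. ] 0.094
turn [0.003 0.002 0.312] shift [292.   85.1   3.8] rows 7.3 2.5
```

View pics/w19.png

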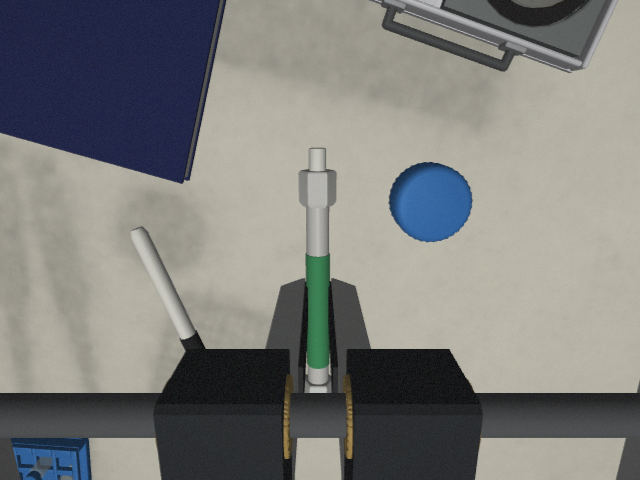

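Request:
arm_command --pt "0 0 0.06 38 11 0 0.05" --pt "0 0 0.12 76 22 0 0.05" --pt "0 0 0.18 114 33 0 0.05" --pt "0 0 0.25 152 44 0 0.05" --pt "0 0 0.312 190 55 0 0.05"

```text
time: 21.15
tool_pos: [0.4486, 0.0817, 0.1114]
orientation: [-2.386, -2.042, 0.002]
contact_force: [0.5, 0.5, -0.4]
opening: 0.098
```

```bash
python3 - <<'E'
from h import *
st();go(.464,.185,.11,-8.7)
E
```

```text
21.15 [0.4486 0.0817 0.1114] [-2.386e+00 -2.042e+00  2.000e-03] [ 0.231  0.287 -0.544  2.092  0.202  0.814 -0.589] [ 0.5  0.5 -0.4] 0.098
turn [-0.002  0.    -0.003] shift [104.4  -0.8   1.3] rows 2.5 0.0
```

Request:
arm_command --pt "0 0 0 38 0 0 0.05" --pt "0 0 0 72 0 0 0.05" --pt "0 0 0 100 -1 0 0.05" --pt "0 0 0 104 -1 0 0.05" --pt "0 0 0 104 -1 0 0.05"

```text
time: 21.57
tool_pos: [0.4632, 0.1848, 0.1112]
orientation: [-2.378, -2.05, 0.002]
contact_force: [-0.1, 0.5, -0.6]
opening: 0.095
```

Request:
arm_command --pt "0 0 0 0 0 20 0.05" --pt "0 0 0 0 0 45 0.05" --pt "0 0 0 0 0 58 0.05" --pt "0 0 0 0 0 60 0.05" --pt "0 0 0 0 0 60 0.05"

```text
time: 21.98
tool_pos: [0.4634, 0.1819, 0.0516]
orientation: [-2.383, -2.046, 0.004]
contact_force: [-1.4, 0.3, -1.0]
opening: 0.097
```

```bash
python3 - <<'E'
from h import *
c=env.capture("wrist"); cv2.imwrite("pics/w20.png",c["frame"][:,:,::-1])
st();go(.464,.185,.012,-8.7)
E
```

```text
22.03 [0.464  0.1823 0.0525] [-2.383e+00 -2.046e+00  1.000e-03] [-0.003  0.46  -0.521  2.03   0.336  0.734 -0.884] [-0.2  0.1 -0.6] 0.096
turn [-0.001  0.     0.   ] shift [ 2.7 -0.4 40.5] rows 1.0 0.0
```

View pics/w20.png

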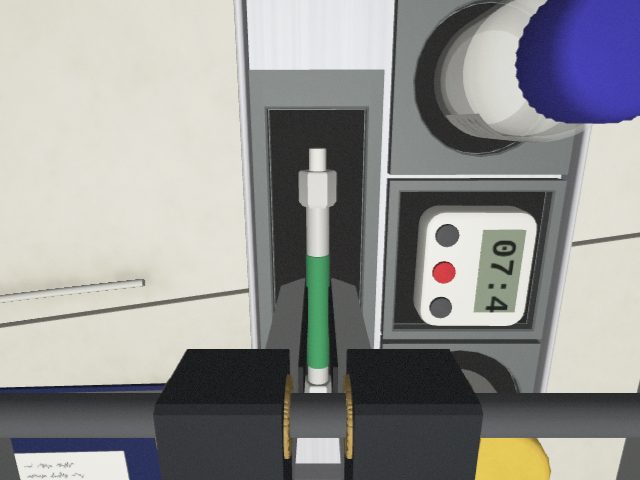

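```bash
python3 - <<'E'
from h import *
c=env.capture("wrist");s=env.read_state();R0=Rt.from_rotvec(s["orientation"]);st()
for p,z in [((265,107),.015),((370,107),.015),((317.5,149),s["tool_pos"][2]+.0045)]:
    X=ray(c,*p,z);print(X,R0.inv().apply(X-s["tool_pos"])*1000)
E
```

```text
22.08 [0.4644 0.1826 0.053 ] [2.383 2.047 0.   ] [-0.003  0.46  -0.522  2.03   0.336  0.734 -0.884] [ 0.3 -0.5 -0.8] 0.1
[0.45188828 0.27123366 0.015     ] [ 85.70827316 -25.74770957  38.00558518]
[0.50349563 0.26326973 0.015     ] [85.62910782 26.47045311 38.01931181]
[0.47503653 0.24967023 0.0575036 ] [67.89218902  0.40263219 -4.49296214]
```

Request:
arm_command --pt "0 0 0 3 0 15 0.05" --pt "0 0 0 3 0 30 0.05" --pt "0 0 0 3 0 38 0.05" --pt "0 0 0 3 0 40 0.05" --pt "0 0 0 3 0 40 0.05"

```text
time: 22.5
tool_pos: [0.4646, 0.1859, 0.0127]
orientation: [-2.383, -2.047, 0.0]
contact_force: [-0.0, 0.2, -0.8]
opening: 0.096
```

Request:
arm_command --pt "0 0 0 0 0 1 0.05" --pt "0 0 0 0 0 2 0.05" --pt "0 0 0 0 0 3 0.05" --pt "0 0 0 0 0 3 0.05"

```text
time: 22.83
tool_pos: [0.4651, 0.1862, 0.0103]
orientation: [2.382, 2.047, 0.001]
contact_force: [-2.4, -1.2, 11.3]
opening: 0.1
```

Request:
arm_command --pt "0 0 0 0 0 -1 0.17" --pt "0 0 0 0 0 -1 0.17" --pt "0 0 0 0 0 -1 0.17"

```text
time: 23.08
tool_pos: [0.4647, 0.186, 0.0107]
orientation: [2.383, 2.047, 0.001]
contact_force: [-0.7, 0.2, -0.2]
opening: 0.17
```

Request:
arm_command --pt "0 0 0 0 0 -10 0.17" --pt "0 0 0 0 0 -40 0.17" --pt "0 0 0 0 0 -80 0.3" --pt "0 0 0 0 0 -120 0.5" --pt "0 0 0 0 0 -160 0.5"

```text
time: 23.5
tool_pos: [0.4639, 0.1862, 0.1729]
orientation: [-2.381, -2.048, 0.0]
contact_force: [0.6, -0.9, 0.4]
opening: 0.346
```

Request:
arm_command --pt "0 0 0 -40 -10 -20 0.8" --pt "0 0 0 -80 -20 -40 1" --pt "0 0 0 -120 -30 -50 1" --pt "0 0 0 -150 -40 -50 1" --pt "0 0 0 -150 -40 -50 1"

```text
time: 23.92
tool_pos: [0.4002, 0.0384, 0.2217]
orientation: [2.387, 2.039, -0.001]
contact_force: [1.4, -0.3, 0.3]
opening: 0.703
```

```bash
python3 - <<'E'
from h import *
env.capture("wrist");st()
c=env.capture("wrist"); cv2.imwrite("pics/w21.png",c["frame"][:,:,::-1])
c=env.capture("top"); crop(c,115,190,435,310,2.4,"pics/t21.png")
st()
E
```

```text
23.97 [0.4015 0.041  0.2216] [2.386 2.041 0.   ] [ 0.356  0.007 -0.533  2.09   0.006  1.044 -0.335] [ 1.3  0.1 -1.2] 0.747
24.07 [0.4026 0.0439 0.2211] [2.382e+00 2.047e+00 1.000e-03] [ 0.352  0.011 -0.536  2.088  0.007  1.044 -0.338] [-0.9  0.6  0. ] 0.827
```

View pics/w21.png

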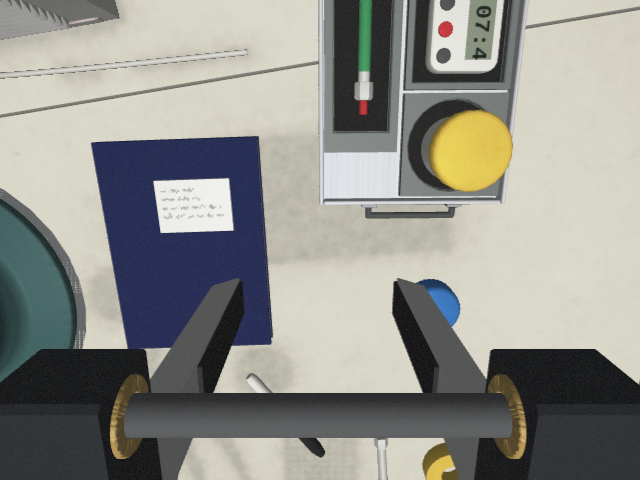

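View pics/t21.png

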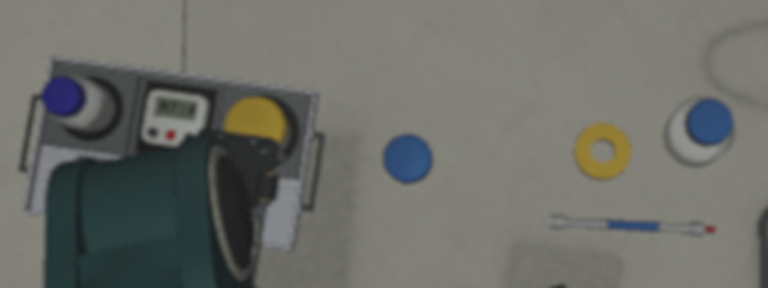

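Request:
arm_command --pt "0 0 0 -40 10 -15 1" --pt "0 0 0 -80 20 -30 1" --pt "0 0 0 -120 30 -45 1" --pt "0 0 0 -160 40 -60 1" --pt "0 0 0 -200 50 -70 1"

```text
time: 24.48
tool_pos: [0.4218, -0.1529, 0.2892]
orientation: [2.38, 2.051, 0.001]
contact_force: [1.2, 0.8, 0.5]
opening: 0.997
```

Request:
arm_command --pt "0 0 0 -30 0 0 1" --pt "0 0 0 -60 0 0 1" --pt "0 0 0 -60 0 0 1" --pt "0 0 0 -60 0 0 1"

```text
time: 24.82
tool_pos: [0.4125, -0.2116, 0.2876]
orientation: [-2.382, -2.046, -0.0]
contact_force: [0.4, 0.3, -0.3]
opening: 1.001
```

```bash
python3 - <<'E'
from h import *
c=env.capture("top"); crop(c,115,195,255,300,5,"pics/t22.png"); crop(c,115,190,435,310,2.4,"pics/t22b.png")
pr=lambda X:[tuple(((proj(c,x)-[115,195]+.4)*5).round(1)) for x in X]
print(pr([(.5613,.2665,.111),(.547,.172,.028),(.5326,.078,.066),(.464,.185,.02)]))
st()
E
```

```text
[(np.float64(124.1), np.float64(173.8)), (np.float64(360.5), np.float64(221.3)), (np.float64(526.1), np.float64(237.1)), (np.float64(336.8), np.float64(382.9))]
24.87 [ 0.4127 -0.2105  0.2877] [-2.38  -2.048 -0.   ] [ 0.64   0.056 -0.244  1.883  0.014  1.205  0.242] [-0.3  0.4  0.2] 1.001
```

View pics/t22.png

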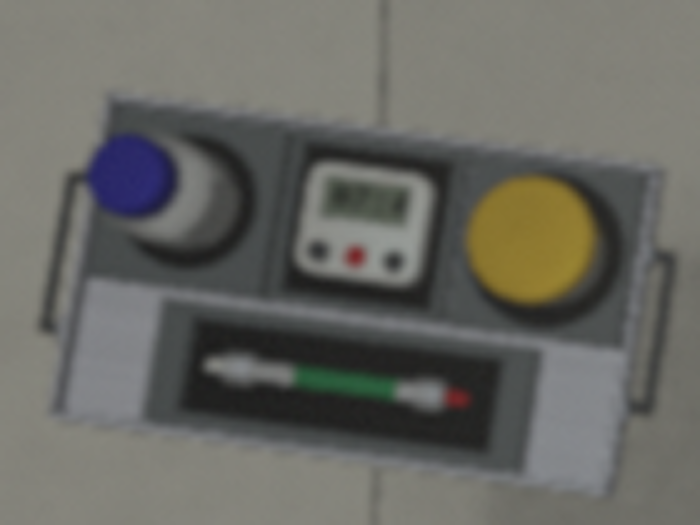

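View pics/t22b.png

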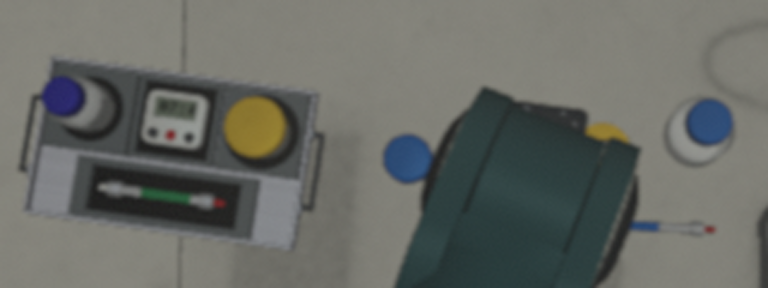

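```bash
python3 - <<'E'
from h import *
c=env.capture("top"); K=lambda p:(115+p[0]/5-.4,195+p[1]/5-.4)
for n,p,z,t in [("bottle",(133,175),.111,(.5607,.2659)),("timer",(367,222),.028,(.5449,.172)),("tub",(532,240),.066,(.5323,.078)),("col",(335,383),.02,(.4634,.1847))]:
    X=ray(c,*K(p),z); print(n,X.round(4),((X[:2]-t)*1000).round(1))
c=env.capture("scene"); crop(c,210,290,360,470,3.3,"pics/s22.png")
pr=lambda X:[((proj(c,x)-[210,290])*3.3).round(1) for x in X]
print(pr([(.5613,.2665,.111),(.5613,.2665,.008),(.5326,.078,.066)]))
E
```

```text
bottle [0.5607 0.2621 0.111 ] [-0.  -3.8]
timer [0.5466 0.1686 0.028 ] [ 1.7 -3.4]
tub [0.5311 0.075  0.066 ] [-1.2 -3. ]
col [0.464  0.1859 0.02  ] [0.6 1.2]
[array([146.3, 383.9]), array([164.3, 417.1]), array([256.8, 127.3])]
```

View pics/s22.png

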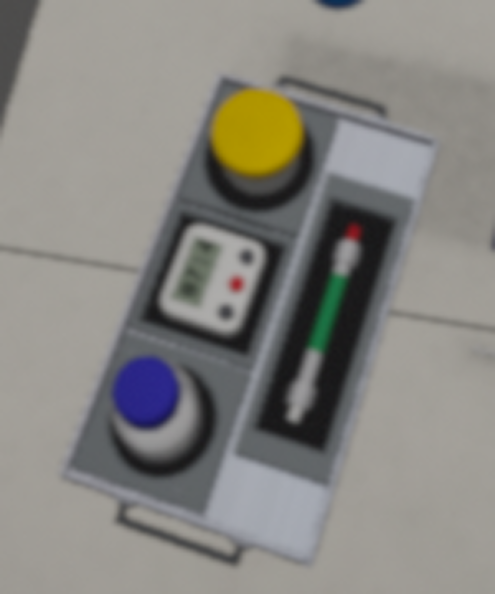

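```bash
python3 -c "
from h import *
st();print(env.finish_job())"
```

```text
24.97 [ 0.4127 -0.2101  0.2879] [-2.38 -2.05 -0.  ] [ 0.64   0.055 -0.244  1.884  0.014  1.205  0.243] [-0.3  0.4  0.3] 1.0
the job is handed in; nothing more can be done
None
```

I packed all four kit items into the caddy, each lowered until I felt floor contact and then released, and handed the job in at about 25 s. The hand-in reports no verdict.

- **Positions (top camera):** the bottle and timer were about 4 mm off their nest centres, the tub about 3 mm and the column about 1 mm, all inside the limits. The column lies along the trough.
- **Camera disagreement:** the bottle, timer and tub offsets all fall towards -y. The wrist camera had put each item within about 1 mm of its nest, so most of that may be calibration difference between the cameras. I did not correct it.
- **Seating:** floor contact came within about 1 mm of the expected heights, with 11–23 N shown at contact. The bottle, tub and timer look upright in the last pictures. I did not measure their tilt separately.
- **Left in place:** I did not touch the long column or the large bottle. In the last top view the bottle and the visible end of the long column were where they started, but the arm hid the rest of the column. The gripper was open and clear of everything.

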